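# Find the heavy side of a diffuser wheel

## Robot

A 7-joint arm with a two-finger parallel gripper is mounted at the origin on the work surface. World frame = base frame: x ahead of the robot, y to its left, z up, the work surface at z = 0. Lengths are in m, angles in rad, forces in N, time in s.
With the tool pointing down it reaches from about 0.4 to 0.875 m from the base axis. Payload 19.3 kg.
Tool frame: the origin (TCP) lies midway between the tips of the shut fingers; the grasp point (between the pads) lies 19 mm behind it; x points along the fingers, y is the direction in which the jaws open and shut, and the axes are right-handed (so a half turn about x gives the same grasp; the last joint's range is limited). The gripper opens to 85 mm and grips with 20 to 120 N. Pads are 22 mm wide; open, the fingers measure 114 mm over their backs; the gripper's body (76 mm by 85 mm) begins 54 mm behind the grasp point. The pads swing forward as they close: fully open they stand 13 mm farther back than shut.
Start: joints at [-1.315, 0.521, -0.036, 1.599, 0.021, 1.021, -0.113], TCP at [0.2, 0.592, 0.231] pointing down, gripper open.
Joint ranges: [-2.91, 2.91], [-0.3, 2.13], [-1.5, 1.42], [0.17, 2.43], [-1.26, 4.41], [0.16, 1.93], [-2.52, 2.52]. Speed limits (rad/s): [1.89, 1.89, 2.39, 2.39, 3.01, 3.01, 3.01].

## Interface

Orientations are given as [roll, pitch, yaw] about the fixed x, y, z axes, in that order (R = Rz(yaw) Ry(pitch) Rx(roll)).
In Python, from workcell import telemetry, vision, workorder gives the robot as it stands. The module is installed in compiled form; this text tells all that it offers.
- The arm moves only by the tool play_rows, never from a script. Its argument "deltas" is a list of rows, each a list of 7 numbers: the shift along the world's x, y, z in mm, then the turn, a rotation vector about the world's x, y, z in degrees, then the finger opening in mm, from 0 to 85.4. In form: [[x, y, z, wx, wy, wz, jaw], ...]. A call has 1 to 8 rows; each row shifts and turns the commanded pose from where the row before left it; what a row does not reach is not made up. A row lasts 1/8 s, in which the tool goes at most 62.5 mm and 10.7 degrees, less where a joint would pass 70% of its speed; a pose out of reach is approached as far as the arm can. A call with a gripper value outside its range is refused whole. The fingers move at their own pace and stop on an object; "grip_force" is the grip in N (left out, the last holds). Time passes only in rows, so rows that do not move let the fingers close. It gives the time, the measured TCP pose, the force and the opening at its end, in the units of the state.
- telemetry.observe(): the state, without advancing time (a new reading comes with each control period).
- vision.grab_frame(name): name is "scene" or "top"; returns the picture (420x560x3 uint8, red, green, blue); there is no depth.
- vision.camera_info(name): a dict with "mtx" (3x3 intrinsics, pixels), "rvec" (rotation vector, rad) and "tvec" (3), from world to camera coordinates, as OpenCV has them. Camera axes: x right, y down, z forward; pixel columns grow to the right and rows downward; lengths in m; the calibration is good to about 2 mm. A picture is of the moment at which its call begins. camera_info takes no time and is no camera call.
- workorder.job_done(): hands the job in, once; it reports no verdict.
The state is a dict: "clock": time; "qpos": joint angles; "qd": joint speeds; "joint_efforts": joint torques, N m; "position": TCP position; "tool_rot": TCP orientation; "force": force on the tool from outside, world axes, zero at the start; "moment": the same for the moment, N m; "grip_width": finger opening in m.
Only numpy, scipy, OpenCV 4.12 (cv2) and the standard library are available. Lean on these libraries where they do the work, as an engineer would, in place of code of your own. Each camera call takes 0.05 s, during which the arm holds its last target. There are 200 camera calls.

## Task

Draw the wheel's carriage by its pull post along the rail, out from under the shield, right to its end stop. Then turn the wheel by hand, feel which side of it is heavy, and bring that side straight down so that a trim weight can be fitted opposite; finish while still holding the wheel's rim in the gripper with the heavy side at the bottom and the carriage still fully out. Leave the other things on the table where they are.

Things in the scene. Friction and masses are not known exactly. Their poses are not given: they have to be found in the camera images.
- rail: Fixed rail unit, black and bare metal, base 80 x 460 mm, turned up to 0.25 rad from the world axes. Origin on the table surface on the rail's centre line; its y axis runs along the rail, the way the carriage is drawn out; x level across the rail, z up.
- shield (a point): Top centre of the fixed flat black shield over the rail's start: 250 mm across the rail, 120 mm along it, top 230 mm and underside 211 mm above the table, on two posts 105 mm either side of the centre line. Axes as the rail's.
- carriage (a joint): Slide of the carriage along the rail's +y in m: 0 = wheel under the middle of the shield, 0.19 = fully out, against the end stop. Starts between 0 and 0.03. Slides stiffly (about 2.5 N) and stays where it is left. Carriage: black plate 70 mm wide, 216 mm long, top 41 mm above the table.
- handle_top (a point): Top of the carriage's pull post: an upright steel pin 14 mm across, its top 105 mm and its foot 47 mm above the table, on the rail's centre line, 130 mm along the rail's +y from the wheel. Moves with the carriage; axes as the rail's.
- hub (a point): Centre of the wheel, on its level axle (along this y), 120 mm above the table. Moves with the carriage, does not turn with the wheel: axes as the rail's. Wheel: plain black disc, 140 mm diameter, 16 mm thick, upright, square to the rail; 8 equal pale discs on each face and a hub of 28 mm diameter; on the clear +y side it stands 6 mm proud of the face.
- pillar_top (a point): Top of the wheel's bearing pillar, on the carriage, 30 mm to the -y side of the wheel's mid-plane, 138 mm above the table; 36 mm wide, its front 13 mm clear of the wheel's face, with only the thin axle between.
- wheel (a joint): Turn of the wheel in rad, right-handed about the rail's +y: positive carries its top toward the rail's +x. 0 = index screw at the top. Starts within 0.3 of 0; may turn any way (limits +-12). The bearing drags about 0.32 N m either way, more than the imbalance, so the wheel stays at any angle where it is left.
- index (a point): Brass index screw, 7 mm across, on both faces of the wheel 62 mm from the axle; this point is midway between them and turns with the wheel. It only shows how far the wheel has turned: it does NOT tell where the heavy side is.
- wheel_rim (a point): The wheel's rim point nearest the index screw, 70 mm from the axle; turns with the wheel. A hidden slug inside makes one side heavier: 0.4 to 0.62 kg extra, 48 mm from the axle, at a new unseen angle to the screw each time. It never starts within 0.4 rad of the bottom. It takes more push to turn the wheel while that side rises, less while it sinks; held still, it pulls toward that side.
- driver: Bystander, leave alone: screwdriver. Origin at its underside's centre.
- lens_ring: Bystander, leave alone: flat lens ring, 50 mm across. Origin at its underside's centre.
- post: Bystander, leave alone: steel optics post lying down, 75 mm long. Origin at its underside's centre.
- lens_tube: Bystander, leave alone: black lens tube, 31 mm across, 50 mm tall. Origin at its underside's centre.
- clamp_fork: Bystander, leave alone: aluminium clamping fork, 75 x 32 mm. Origin at its underside's centre.
- post_holder: Bystander, leave alone: black post holder, 32 mm across at the foot, 50 mm tall. Origin at its underside's centre.
- screw_tray: Bystander, leave alone: grey divided tray, 90 x 70 x 25 mm. Origin at its underside's centre.

How it is judged:
By the outcome, as a careful person would: the job done as asked, in the order asked, and still so for the second after the job is handed in, while the arm keeps its last pose, push and grip.
It also fails if it takes over 72 s, if anything falls off the work surface, if the arm or the gripper's body presses on something with over 40 N, if the wrist force passes 120 N, or if a joint passes its speed limit or range.

## Working session

There is one attempt and no reset: what is moved stays moved. The work goes in short steps, Python scripts to look and compute and a tool call to move; the robot and the scene stay as the last step left them, time stands still between calls to the robot, and variables do not carry over. Pictures are saved under pics/ and viewed, about 8 in all and at most 12, crops included, and the job is handed in when it is done.

Besides the shell and the picture viewer there is one more tool, called after "Request:" as name(argument=value, ...) on one line, values as JSON. play_rows: Moves the arm, as the interface text tells. Its arguments: {"type":"object","properties":{"deltas":{"type":"array","items":{"type":"array","items":{"type":"number"}}},"grip_force":{"type":"number"}},"required":["deltas"]}

```bash
mkdir -p pics; python3 - <<'E'
from workcell import telemetry, vision
import cv2
for n in("scene","top"):
    f=vision.grab_frame(n); cv2.imwrite(f"pics/{n}0.png",f[:,:,::-1]); i=vision.camera_info(n); print(n,i)
print(telemetry.observe())
E
```

```text
scene {'mtx': array([[483.93112142,   0.        , 279.78667466],
       [  0.        , 483.93112142, 209.84298986],
       [  0.        ,   0.        ,   1.        ]]), 'rvec': array([ 0.67215937,  2.46338121, -1.35239324]), 'tvec': array([ 0.46015305, -0.05399762,  1.60257192])}
top {'mtx': array([[489.22654934,   0.        , 282.6473478 ],
       [  0.        , 489.22654934, 215.69631258],
       [  0.        ,   0.        ,   1.        ]]), 'rvec': array([ 2.14604403, -2.21107826,  0.09519353]), 'tvec': array([0.05803556, 0.5777452 , 1.52283135])}
{'clock': 0.1, 'qpos': array([-1.31518371,  0.5219434 , -0.03633592,  1.59993427,  0.02117787,
        1.02110929, -0.11281393]), 'qd': array([-0.00035008, -0.00032945, -0.00069466, -0.00109119,  0.00107611,
        0.00036222,  0.00112602]), 'joint_efforts': array([ 3.25301706e-03, -9.28472614e+01,  1.98404945e+00, -3.70542812e+01,
        1.82515261e-02,  5.22882197e-03,  3.71195222e-05]), 'position': array([0.19997513, 0.59182968, 0.23079604]), 'tool_rot': array([-1.52361751,  1.56978591, -1.84945956]), 'force': array([-0.20078657,  0.04405629,  0.06178746]), 'moment': array([0.0331321 , 0.00196301, 0.0050233 ]), 'grip_width': 0.08530779208668987}
```

View pics/scene0.png

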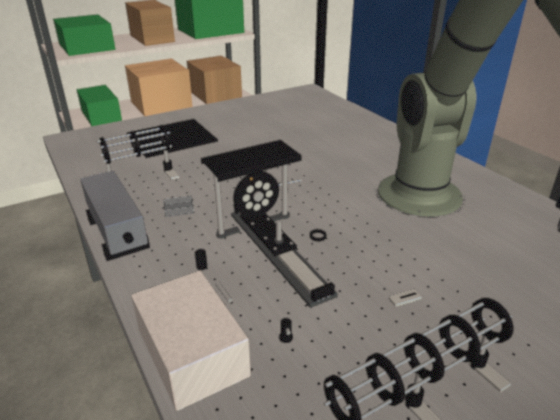

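View pics/top0.png

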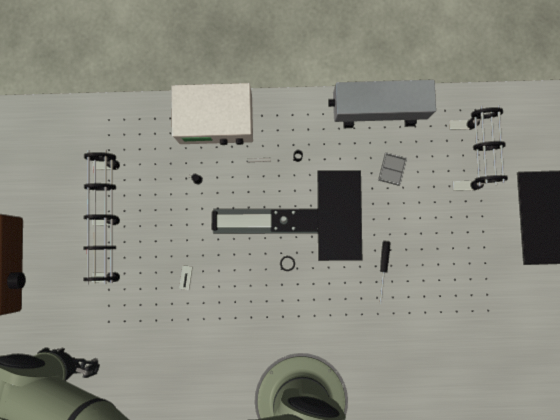

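The scene view shows the wheel's +y face at about (257,196) under the shield, with the pull post at (278,232). In the top view the shield is at (340,215), the post top at (284,220), and the rail's end stop at (215,220), so the rail runs roughly along world +y.

```bash
cat > h.py <<'E'
import numpy as np, cv2
from workcell import telemetry, vision
def cam(n):
    i=vision.camera_info(n); R=cv2.Rodrigues(i["rvec"])[0]; return i["mtx"],R,i["tvec"].ravel(),i
def ray(n,p):
    K,R,t,_=cam(n); d=R.T@np.linalg.solve(K,[p[0],p[1],1.]); return -R.T@t,d
def atz(n,p,z):
    o,d=ray(n,p); return o+d*(z-o[2])/d[2]
def onplane(n,p,P,nv):
    o,d=ray(n,p); return o+d*(((P-o)@nv)/(d@nv))
def proj(n,P):
    K,R,t,i=cam(n); return cv2.projectPoints(np.atleast_2d(P).astype(float),i["rvec"],i["tvec"],K,None)[0].reshape(-1,2)
E
python3 - <<'E'
from h import *
f=cv2.imread("pics/top0.png"); g=f.max(2)
m=np.uint8(g<50); m[:,:305]=0;m[:,378:]=0;m[:150]=0;m[280:]=0
m=cv2.morphologyEx(m,cv2.MORPH_OPEN,np.ones((27,27)))
c=max(cv2.findContours(m,0,2)[0],key=cv2.contourArea)
r=cv2.minAreaRect(c); b=cv2.boxPoints(r); print(r)
W=np.array([atz("top",p,.23) for p in b]); print(W.round(4)); 
print([np.linalg.norm(W[i]-W[(i+1)%4]).round(4) for i in range(4)],W.mean(0))
for i in range(4): d=W[(i+1)%4]-W[i]; print(np.degrees(np.arctan2(d[1],d[0])))
print("post",atz("top",(284,220),.105),"end",atz("top",(214,220),.04))
a=cv2.resize(f[190:250,200:370],None,fx=4.5,fy=4.5,interpolation=2)
s=cv2.imread("pics/scene0.png"); s=cv2.resize(s[140:260,190:340],None,fx=4,fy=4,interpolation=2)
o=np.zeros((a.shape[0]+330,800,3),np.uint8)
o[:a.shape[0],:a.shape[1]]=a[:,:800]; o[a.shape[0]:,:600]=s[60:390]
cv2.imwrite("pics/crop.png",o)
E
```

```text
((339.4999694824219, 214.99996948242188), (87.99998474121094, 40.99999237060547), 90.0)
[[ 0.6826 -0.0627  0.23  ]
 [ 0.6792 -0.1759  0.23  ]
 [ 0.4372 -0.1654  0.23  ]
 [ 0.4405 -0.0539  0.23  ]]
[np.float64(0.1133), np.float64(0.2423), np.float64(0.1116), np.float64(0.2422)] [ 0.55987258 -0.11448382  0.23      ]
-91.70415820670249
177.5160469705705
88.28768238887703
-2.0748770760417474
post [0.55929772 0.03737115 0.105     ] end [0.57080126 0.25591351 0.04      ]
```

View pics/crop.png

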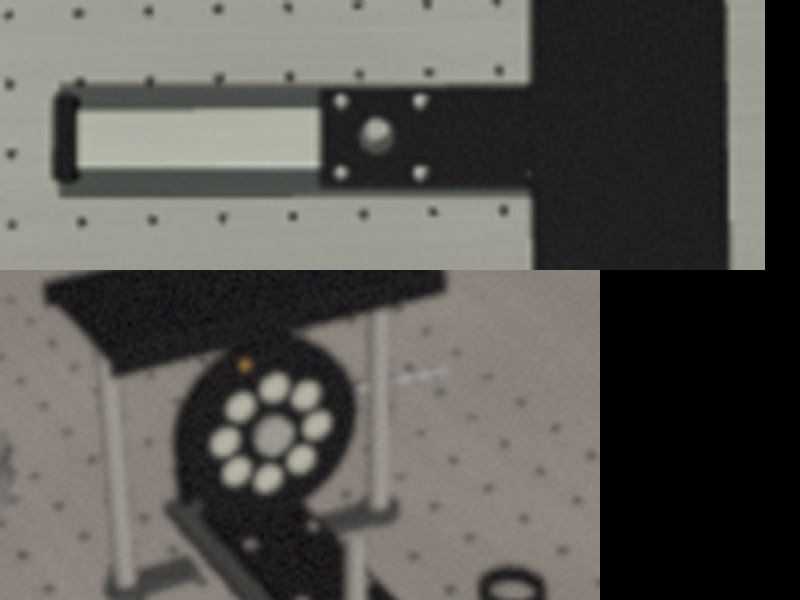

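```bash
python3 - <<'E'
from h import *
from scipy.spatial.transform import Rotation as Ro
s=telemetry.observe(); print(Ro.from_euler('xyz',s["tool_rot"]).as_matrix().round(3))
print("post",atz("top",(283.6,218.3),.105),"end",atz("top",(214.6,220.5),.04))
# rail base edges z~? : top crop rows 86 and 194 at cols 62..
for z in (.01,.03): print(z,[atz("top",(200+a/4.5,190+b/4.5),z).round(4)[:2] for a,b in((62,86),(318,88),(62,195),(318,190))])
sh=np.array([.560,-.1145,.23])
th=np.radians(-1.8); y=np.array([-np.sin(th),np.cos(th),0])
for s_ in(.018,.022,.026):
    hub=sh+y*s_; hub[2]=.12
    print(s_,proj("scene",hub+y*.014)*1, proj("scene",hub+y*.13+[0,0,-.015]), proj("top",hub+y*.13+[0,0,-.015]))
print("seen hub",190+273/4,140+15+(435-270)/4,"index",190+245/4,155+95/4)
P=onplane("scene",(190+245/4,155+95/4),hub+y*.008,y)-onplane("scene",(190+273/4,155+165/4),hub+y*.014,y); print(P,np.arctan2(P[0],P[2]))
E
```

```text
[[-0.     0.32   0.947]
 [-0.001  0.947 -0.32 ]
 [-1.    -0.001  0.   ]]
post [0.56444052 0.03841549 0.105     ] end [0.56917662 0.25406554 0.04      ]
0.01 [array([0.6081, 0.2601]), array([0.6013, 0.0784]), array([0.5307, 0.2615]), array([0.5288, 0.0804])]
0.03 [array([0.6061, 0.2574]), array([0.5993, 0.078 ]), array([0.5296, 0.2587]), array([0.5278, 0.08  ])]
0.018 [[256.49057537 195.64441369]] [[276.11436463 220.19075552]] [[285.26171227 218.18128426]]
0.022 [[257.12480668 196.28543842]] [[276.8327158  220.92772402]] [[283.92700833 218.17916107]]
0.026 [[257.76181545 196.92927035]] [[277.55440487 221.66811692]] [[282.59229964 218.17703788]]
seen hub 258.25 196.25 index 251.25 178.75
[ 0.01649014 -0.00652119  0.05723802] 0.28050180628568616
```

Request:
play_rows(deltas=[[15,-23,0,0,0,0,85],[30,-46,0,0,0,3,85],[30,-46,0,0,0,3,85],[30,-46,0,0,0,3,85],[30,-46,0,0,0,3,85],[30,-46,0,0,0,3,85],[30,-46,0,0,0,2,60],[30,-46,0,0,0,0,60]])

```text
clock: 1.1
position: [0.4257, 0.2454, 0.2313]
tool_rot: [2.989, 1.571, 2.961]
force: [0.7, 0.3, -0.6]
grip_width: 0.0602
```

Request:
play_rows(deltas=[[30,-46,0,0,0,0,50],[30,-46,0,0,0,0,50],[30,-46,0,0,0,0,50],[30,-46,0,0,0,0,50],[15,-23,0,0,0,0,50],[0,0,0,0,0,0,50]])

```text
clock: 1.85
position: [0.5605, 0.038, 0.2308]
tool_rot: [-2.099, 1.57, -2.132]
force: [0.3, 0.1, -0.4]
grip_width: 0.0501
```

Request:
play_rows(deltas=[[4,0,-40,0,0,0,50],[0,0,-45,0,0,0,50],[0,0,-40,0,0,0,50],[0,0,-25,0,0,0,50],[0,0,-12,0,0,0,50],[0,0,0,0,0,0,50]])

```text
clock: 2.6
position: [0.5637, 0.0406, 0.0691]
tool_rot: [-3.115, 1.57, 3.14]
force: [-0.3, -0.3, 0.6]
grip_width: 0.0502
```

Request:
play_rows(deltas=[[0,0,0,0,0,0,30],[0,0,0,0,0,0,18],[0,0,0,0,0,0,10],[0,0,0,0,0,0,10],[0,0,0,0,0,0,10]], grip_force=40)

```text
clock: 3.22
position: [0.5645, 0.0401, 0.0702]
tool_rot: [0.167, 1.57, 0.138]
force: [-1.0, -0.4, 7.7]
grip_width: 0.0127
```

```bash
python3 - <<'E'
from h import *
from scipy.spatial.transform import Rotation as Ro
s=telemetry.observe(); print(Ro.from_euler('xyz',s["tool_rot"]).as_matrix().round(3),s["position"],s["force"],s["moment"],s["qpos"],s["grip_width"])
E
```

```text
[[ 0.001  0.029  1.   ]
 [ 0.     1.    -0.029]
 [-1.     0.     0.001]] [0.56449338 0.0401104  0.07020419] [-0.98175354 -0.353149    7.66356074] [-0.09511512  0.32163112  0.01130931] [-0.21821392  0.65164311  0.05978183  1.88146004 -0.06331013  0.60906963
  1.4228434 ] 0.012692295993701048
```

Request:
play_rows(deltas=[[0,10,0,0,0,0,10],[0.7,22,0,0,0,0,10],[0.7,24,0,0,0,0,10],[0.7,24,0,0,0,0,10],[0.7,24,0,0,0,0,10],[0.7,24,0,0,0,0,10],[0.7,20,0,0,0,0,10],[0.3,8,0,0,0,0,10]])

```text
clock: 4.22
position: [0.5687, 0.1974, 0.0702]
tool_rot: [0.713, 1.57, 0.685]
force: [-4.3, -3.1, 11.1]
grip_width: 0.0128
```

Request:
play_rows(deltas=[[0,5,0,0,0,0,10],[0,4,0,0,0,0,10],[0,2,0,0,0,0,10],[0,0,0,0,0,0,10]])

```text
clock: 4.72
position: [0.5689, 0.2048, 0.0702]
tool_rot: [-1.496, 1.568, -1.527]
force: [-4.0, -12.7, 12.0]
grip_width: 0.0131
```

Request:
play_rows(deltas=[[0,3,0,0,0,0,10],[0,0,0,0,0,0,10]])

```text
clock: 4.97
position: [0.5688, 0.2048, 0.0701]
tool_rot: [-1.681, 1.565, -1.714]
force: [-5.3, -27.3, 17.6]
grip_width: 0.0131
```

```bash
python3 - <<'E'
from h import *
f=vision.grab_frame("scene")[:,:,::-1]; g=vision.grab_frame("top")[:,:,::-1]
cv2.imwrite("pics/s1.png",f);cv2.imwrite("pics/t1.png",g)
a=cv2.resize(f[130:280,190:340],None,fx=4,fy=4,interpolation=2); b=cv2.resize(g[170:270,200:300],None,fx=2,fy=2)
o=np.zeros((600,800,3),np.uint8);o[:,:600]=a;o[:200,600:]=b;cv2.imwrite("pics/c1.png",o); print(telemetry.observe()["force"])
E
```

```text
[ -4.80930075 -26.69821945  16.81489035]
```

View pics/c1.png

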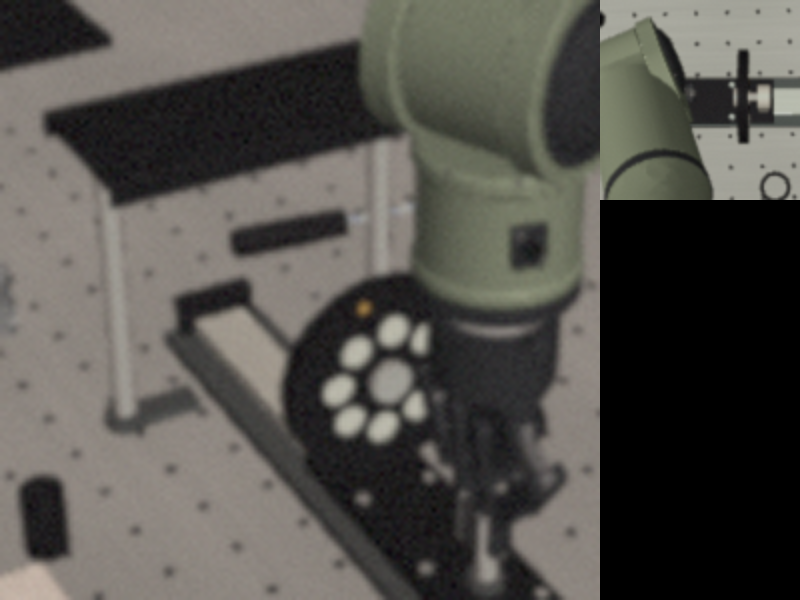

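Request:
play_rows(deltas=[[0,-4,0,0,0,0,10],[0,0,0,0,0,0,40],[0,0,0,0,0,0,50],[0,0,10,0,0,0,50],[0,0,40,0,0,0,50],[0,0,50,0,0,0,50],[0,0,50,0,0,0,50],[0,0,40,0,0,0,50]])

```text
clock: 6.08
position: [0.5686, 0.2063, 0.2622]
tool_rot: [0.501, 1.569, 0.472]
force: [0.7, 0.6, -0.7]
grip_width: 0.0498
```

```bash
python3 - <<'E'
from h import *
f=vision.grab_frame("scene")[:,:,::-1]
cv2.imwrite("pics/s2.png",f)
y=np.array([.030,.9995,0]); hub=np.array([.565,.0748,.12])
print("pred",proj("scene",hub+y*.014),"seen 287.75 225.25")
a,b=[atz("top",(271.5,r),.12) for r in(194.5,241.5)]; print(a,b,(a+b)/2)
P=onplane("scene",(190+364/4,130+308/4),hub+y*.008,y)-onplane("scene",(287.75,225.25),hub+y*.014,y); print(P,np.arctan2(P[0],P[2]))
s=telemetry.observe(); print(s["position"],s["force"],s["moment"])
g=cv2.resize(f[180:270,240:340],None,fx=6,fy=6,interpolation=2)
for i,z in enumerate([hub+y*.008]):
    t=np.linspace(0,6.28,60); x=np.array([.9995,-.03,0])
    for q in proj("scene",np.array([z+.07*(np.cos(u)*x+np.sin(u)*np.array([0,0,1])) for u in t])): cv2.circle(g,tuple(int(v) for v in ((q-[240,180])*6+3)),1,(0,255,0),-1)
cv2.imwrite("pics/c2.png",g)
E
```

```text
pred [[286.72682189 225.76583537]] seen 287.75 225.25
[0.63539492 0.07237869 0.12      ] [0.49558422 0.07628633 0.12      ] [0.56548957 0.07433251 0.12      ]
[ 0.01612492 -0.00648639  0.05657644] 0.27764956376105854
[0.57022943 0.20677812 0.26700615] [1.76330613 0.16969404 6.05336359] [ 0.01089442 -0.09289811 -0.02338035]
```

View pics/c2.png

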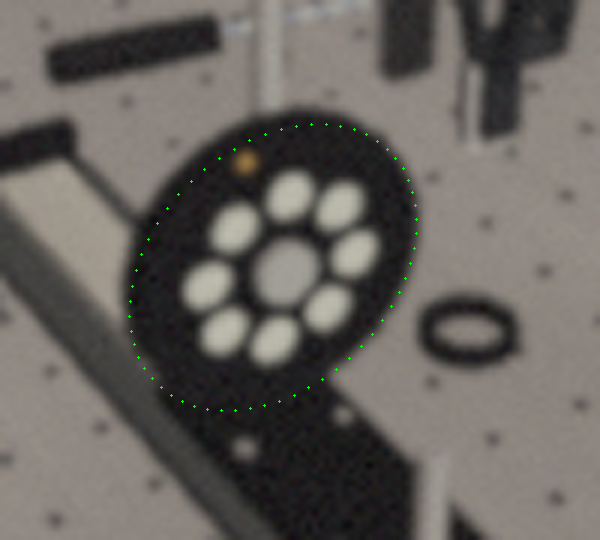

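The carriage is against its stop: a further 3 mm of command gave no motion and took the force to 27 N. The c2 view shows the wheel clear of the shield, its index at (245,162) in the crop, which puts the wheel at +0.28 rad. Next I tilt the tool and approach the rim.

```bash
cat > rd.py <<'E'
from h import *
from scipy.spatial.transform import Rotation as Ro
import sys
HUB=np.array([.565,.0748,.12]); Y=np.array([.030,.9995,0]); X=np.array([.9995,-.03,0])
s=telemetry.observe(); R=Ro.from_euler('xyz',s["tool_rot"]).as_matrix(); u=-R[:,0]
al=np.degrees(np.arctan2(u@X,u[2])); r=s["position"]-HUB
pa=np.degrees(np.arctan2(r@X,r[2])); rad=np.hypot(r@X,r[2])
tau=-(s["moment"]+np.cross(r,s["force"]))@Y
print(f"t{s['clock']:.2f} tilt {al:.1f} posang {pa:.1f} rad {rad*1e3:.1f} ry {r@Y*1e3:.1f} yz {np.round(R[:,1],3)} F {s['force'].round(1)} M {s['moment'].round(3)} tau {tau:.3f} w {s['grip_width']*1e3:.1f} pos {s['position'].round(4)}")
if len(sys.argv)>1:
    print(s["qpos"].round(2)); open("log.txt","a").write(f"{sys.argv[1]} {al:.2f} {pa:.2f} {rad:.4f} {tau:.4f} "+" ".join(f"{v:.4f}" for v in [*s['force'],*s['moment'],*s['position']])+"\n")
E
echo
```

Request:
play_rows(deltas=[[-10,-30,0,0,0,0,50],[-15,-40,0,-0.1,-6,0,50],[-10,-40,0,-0.2,-6,0,50],[-4,-21,-20,-0.2,-6,0,50],[0,0,-22,0,0,0,50],[0,0,0,0,0,0,50],[0,0,0,0,0,0,50]])

```text
clock: 7.0
position: [0.5301, 0.0755, 0.2182]
tool_rot: [0.002, 1.256, -0.027]
force: [0.1, 0.1, 0.1]
grip_width: 0.0498
```

```bash
python3 rd.py base
```

```text
t7.00 tilt -18.0 posang -19.6 rad 104.2 ry -0.4 yz [0.029 1.    0.001] F [0.1 0.1 0.1] M [-0.018  0.259 -0.015] tau -0.267 w 49.8 pos [0.5301 0.0755 0.2182]
[-0.48  0.27  0.2   2.11  0.11  0.47  1.16]
```

Request:
play_rows(deltas=[[6,0,-15,0,0,0,50],[8,0,-20,0,0,0,50],[5,0,-15,0,0,0,50],[2,0,-5,0,0,0,50],[0,0,0,0,0,0,40],[0,0,0,0,0,0,30],[0,0,0,0,0,0,30]])

```text
clock: 7.88
position: [0.5507, 0.0752, 0.1628]
tool_rot: [0.002, 1.256, -0.027]
force: [0.2, -0.4, -0.2]
grip_width: 0.0302
```

```bash
python3 rd.py pre; sed -i 's/^tau=/M=s["moment"]+Y*0.838*np.sin(np.radians(al)); tau=/; s/tau=-(s\["moment"\]/tau=-(M/' rd.py; grep tau= rd.py
```

```text
t7.88 tilt -18.0 posang -18.5 rad 45.2 ry -0.0 yz [0.029 1.    0.001] F [ 0.2 -0.4 -0.2] M [-0.005  0.268 -0.037] tau -0.276 w 30.2 pos [0.5507 0.0752 0.1628]
[-0.44  0.39  0.18  2.12  0.09  0.34  1.18]
M=s["moment"]+Y*0.838*np.sin(np.radians(al)); tau=-(M+np.cross(r,s["force"]))@Y
```

Request:
play_rows(deltas=[[0,0,0,0,0,0,22],[0,0,0,0,0,0,18],[0,0,0,0,0,0,12],[0,0,0,0,0,0,10],[0,0,0,0,0,0,10],[0,0,0,0,0,0,10]], grip_force=50)

```text
clock: 8.62
position: [0.5506, 0.0751, 0.1626]
tool_rot: [0.001, 1.256, -0.028]
force: [-3.2, -0.0, 6.9]
grip_width: 0.0154
```

```bash
python3 rd.py grip
```

```text
t8.62 tilt -18.0 posang -18.7 rad 44.9 ry -0.2 yz [0.029 1.    0.   ] F [-3.2 -0.   6.9] M [-0.066  0.586  0.04 ] tau -0.289 w 15.4 pos [0.5506 0.0751 0.1626]
[-0.44  0.39  0.18  2.12  0.09  0.34  1.18]
```

Request:
play_rows(deltas=[[3.0,-0.1,0.9,0.12,4,0,10],[3.1,-0.1,0.7,0.12,4,0,10],[3.1,-0.1,0.4,0.12,4,0,10]])

```text
clock: 9.0
position: [0.5595, 0.0749, 0.1643]
tool_rot: [0.009, 1.469, -0.02]
force: [1.4, -0.4, -9.7]
grip_width: 0.0154
```

```bash
python3 rd.py p
```

```text
t9.00 tilt -5.8 posang -7.0 rad 44.7 ry -0.1 yz [0.029 1.    0.001] F [ 1.4 -0.4 -9.7] M [-0.387 -0.055  0.096] tau 0.143 w 15.4 pos [0.5595 0.0749 0.1643]
[-0.31  0.47  0.07  1.92 -0.01  0.66  1.31]
```

Request:
play_rows(deltas=[[3.1,-0.1,0.2,0.12,4,0,10],[3.1,-0.1,0,0.12,4,0,10],[3.1,-0.1,-0.2,0.12,4,0,10]])

```text
clock: 9.38
position: [0.5688, 0.0746, 0.1641]
tool_rot: [3.134, 1.463, 3.105]
force: [-1.2, 0.2, -9.2]
grip_width: 0.0149
```

```bash
python3 rd.py p
```

```text
t9.38 tilt 6.2 posang 4.9 rad 44.3 ry -0.1 yz [0.029 1.    0.001] F [-1.2  0.2 -9.2] M [ 0.02  -0.346  0.11 ] tau 0.272 w 14.9 pos [0.5688 0.0746 0.1641]
[-0.25  0.57  0.05  1.71 -0.06  0.96  1.37]
```

Request:
play_rows(deltas=[[3.1,-0.1,-0.4,0.12,4,0,10],[3.1,-0.1,-0.7,0.12,4,0,10],[3.0,-0.1,-0.9,0.12,4,0,10]])

```text
clock: 9.75
position: [0.5778, 0.0743, 0.1619]
tool_rot: [3.138, 1.253, 3.11]
force: [-2.9, 0.4, -6.3]
grip_width: 0.0148
```

```bash
python3 rd.py p
```

```text
t9.75 tilt 18.2 posang 17.0 rad 43.9 ry -0.1 yz [0.029 1.    0.001] F [-2.9  0.4 -6.3] M [ 0.041 -0.338  0.029] tau 0.115 w 14.8 pos [0.5778 0.0743 0.1619]
[-0.22  0.71  0.04  1.5  -0.1   1.24  1.41]
```

Request:
play_rows(deltas=[[3.0,-0.1,-1.1,0.12,4,0,10],[2.9,-0.1,-1.3,0.12,4,0,10],[2.8,-0.1,-1.5,0.12,4,0,10]])

```text
clock: 10.12
position: [0.5863, 0.0741, 0.1579]
tool_rot: [3.139, 1.043, 3.11]
force: [-6.2, 1.7, -5.1]
grip_width: 0.0148
```

```bash
python3 rd.py p
```

```text
t10.12 tilt 30.3 posang 29.3 rad 43.5 ry -0.0 yz [0.029 1.    0.001] F [-6.2  1.7 -5.1] M [ 0.182 -0.213  0.023] tau -0.086 w 14.8 pos [0.5863 0.0741 0.1579]
[-0.19  0.85  0.04  1.29 -0.12  1.52  1.42]
```

Request:
play_rows(deltas=[[2.7,-0.1,-1.7,0.12,4,0,10],[2.5,-0.1,-1.9,0.12,4,0,10],[2.4,-0.1,-2.0,0.12,4,0,10]])

```text
clock: 10.5
position: [0.5937, 0.0739, 0.1522]
tool_rot: [3.14, 0.832, 3.111]
force: [-10.0, 2.4, -5.1]
grip_width: 0.0153
```

```bash
python3 rd.py p
```

```text
t10.50 tilt 42.3 posang 41.7 rad 43.2 ry 0.0 yz [0.029 1.    0.001] F [-10.    2.4  -5.1] M [ 0.212 -0.101 -0.174] tau -0.290 w 15.3 pos [0.5937 0.0739 0.1522]
[-0.17  1.01  0.03  1.08 -0.15  1.78  1.42]
```

Request:
play_rows(deltas=[[-2.4,0.1,2.0,-0.12,-4,0,10],[-2.5,0.1,1.9,-0.12,-4,0,10],[-2.7,0.1,1.7,-0.12,-4,0,10]])

```text
clock: 10.88
position: [0.5864, 0.0738, 0.1561]
tool_rot: [3.141, 1.048, 3.111]
force: [0.2, 0.1, -27.1]
grip_width: 0.0148
```

```bash
python3 rd.py n
```

```text
t10.88 tilt 30.0 posang 30.7 rad 42.0 ry -0.4 yz [0.029 1.    0.   ] F [  0.2   0.1 -27.1] M [ 0.082 -3.72   0.042] tau 2.707 w 14.8 pos [0.5864 0.0738 0.1561]
[-0.19  0.85  0.04  1.3  -0.12  1.51  1.42]
```

Request:
play_rows(deltas=[[-2.8,0.1,1.5,-0.12,-4,0,10],[-2.9,0.1,1.3,-0.12,-4,0,10],[-3.0,0.1,1.1,-0.12,-4,0,10]])

```text
clock: 11.25
position: [0.5781, 0.074, 0.1605]
tool_rot: [3.141, 1.258, 3.112]
force: [5.6, -0.6, -28.8]
grip_width: 0.0148
```

```bash
python3 rd.py n
```

```text
t11.25 tilt 17.9 posang 17.9 rad 42.5 ry -0.4 yz [0.029 1.    0.   ] F [  5.6  -0.6 -28.8] M [ 1.000e-03 -3.582e+00  8.900e-02] tau 2.721 w 14.8 pos [0.5781 0.074  0.1605]
[-0.22  0.7   0.04  1.51 -0.1   1.24  1.41]
```

Request:
play_rows(deltas=[[-3.0,0.1,0.9,-0.12,-4,0,10],[-3.1,0.1,0.7,-0.12,-4,0,10],[-3.1,0.1,0.4,-0.12,-4,0,10]])

```text
clock: 11.62
position: [0.569, 0.0743, 0.1628]
tool_rot: [3.14, 1.468, 3.111]
force: [10.0, 0.2, -31.7]
grip_width: 0.0149
```

```bash
python3 rd.py n
```

```text
t11.62 tilt 5.9 posang 5.4 rad 43.0 ry -0.4 yz [0.029 1.    0.   ] F [ 10.    0.2 -31.7] M [-0.088 -3.23   0.189] tau 2.587 w 14.9 pos [0.569  0.0743 0.1628]
[-0.25  0.57  0.05  1.72 -0.06  0.95  1.37]
```

Request:
play_rows(deltas=[[-3.1,0.1,0.2,-0.12,-4,0,10],[-3.1,0.1,0,-0.12,-4,0,10],[-3.1,0.1,-0.2,-0.12,-4,0,10]])

```text
clock: 12.0
position: [0.56, 0.0745, 0.1632]
tool_rot: [0.001, 1.464, -0.027]
force: [17.6, -2.3, -39.5]
grip_width: 0.0151
```

```bash
python3 rd.py n
```

```text
t12.00 tilt -6.1 posang -6.6 rad 43.4 ry -0.5 yz [0.029 1.    0.   ] F [ 17.6  -2.3 -39.5] M [-0.32  -3.004  0.108] tau 2.538 w 15.1 pos [0.56   0.0745 0.1632]
[-0.31  0.47  0.08  1.92 -0.01  0.65  1.3 ]
```

Request:
play_rows(deltas=[[0,0,0,0,0,0,10],[0,0,0,0,0,0,10]])

```text
clock: 12.25
position: [0.5591, 0.0745, 0.1632]
tool_rot: [-0.002, 1.467, -0.031]
force: [4.6, -1.1, -18.9]
grip_width: 0.0153
```

```bash
python3 rd.py s; python3 - <<'E'
from h import *
print(telemetry.observe()["joint_efforts"].round(2))
f=vision.grab_frame("scene")[:,:,::-1]; g=vision.grab_frame("top")[:,:,::-1]
a=cv2.resize(f[90:270,220:360],None,fx=3.3,fy=3.3,interpolation=2); b=cv2.resize(g[160:280,180:320],None,fx=2.4,fy=2.4)
o=np.zeros((600,800,3),np.uint8);o[:a.shape[0],:a.shape[1]]=a;o[:b.shape[0],462:462+b.shape[1]]=b[:,:338];cv2.imwrite("pics/c3.png",o)
E
python3 rd.py s
```

```text
t12.25 tilt -5.9 posang -7.8 rad 43.6 ry -0.5 yz [ 0.029  1.    -0.   ] F [  4.6  -1.1 -18.9] M [-0.132 -0.756  0.082] tau 0.758 w 15.3 pos [0.5591 0.0745 0.1632]
[-0.31  0.47  0.08  1.92 -0.01  0.66  1.3 ]
[ -1.   -89.67   3.7  -33.04  -0.26   0.42  -0.12]
t12.35 tilt -5.9 posang -7.7 rad 43.6 ry -0.5 yz [ 0.029  1.    -0.   ] F [  4.1  -1.1 -21.6] M [-0.196 -0.851  0.066] tau 0.889 w 15.0 pos [0.5591 0.0745 0.1632]
[-0.31  0.47  0.08  1.92 -0.01  0.66  1.31]
```

View pics/c3.png

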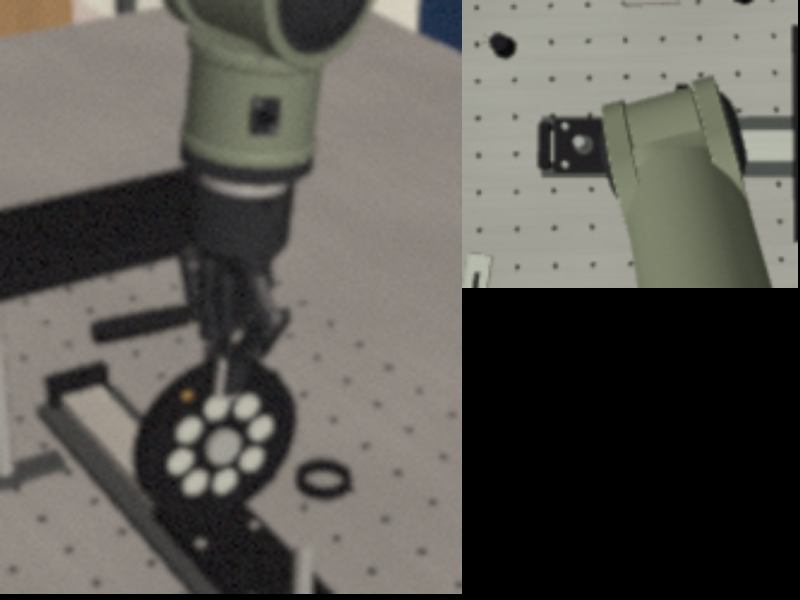

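```bash
cat > fit.py <<'E'
import numpy as np
from scipy.optimize import least_squares
L=[l.split() for l in open("log.txt")]
Y=np.array([.030,.9995,0]); X=np.array([.9995,-.03,0]); Z=np.array([0,0,1.]); HUB=np.array([.565,.0748,.12])
air=[l for l in L if l[0] in("base","pre","air")]; mv=[l for l in L if l[0][0] in"pn" and l[0]!="pre"]
def arr(S): return np.array([[float(v) for v in l[1:]] for l in S])
A=arr(air); V=arr(mv); sg=np.array([1 if l[0][0]=="p" else -1 for l in mv])
off=np.array([float(l[0][1:] or 0) for l in mv])  # extra wheel angle (deg) from regrips
a=np.radians(V[:,0]); F=V[:,4:7]; M=V[:,7:10]; P=V[:,10:13]; u=np.sin(a)[:,None]*X+np.cos(a)[:,None]*Z
aa=np.radians(A[:,0]); 
def tool(p):
    d,hx,hz,c,k=p[:5]
    Mb=M@Y-(c*np.sin(a)+k*np.cos(a)-k)
    h=HUB+hx*X+hz*Z
    return -(Mb+np.cross(P-h+d*u,F)@Y)
def model(p): return p[5]*sg-(p[6]*np.sin(a+np.radians(off))+p[7]*np.cos(a+np.radians(off)))
def res(p):
    return np.r_[(tool(p)-model(p))/.03,(p[1:3])/.002,(p[4])/.03,(p[5]-.32)/.03,(np.hypot(p[6],p[7])-.24)/.04,
      (A[:,8]-(p[3]*np.sin(aa)+p[4]*np.cos(aa)-p[4]))/.01]
best=None
for t in np.arange(0,6.3,.7):
    q=least_squares(res,[.2,0,0,-.84,0,.32,.24*np.cos(t),.24*np.sin(t)],loss="soft_l1")
    print(round(q.cost,2),round(np.degrees(np.arctan2(q.x[7],q.x[6]))),end="; ")
    if best is None or q.cost<best.cost: best=q
p=best.x; C=np.linalg.inv(best.jac.T@best.jac)
b=np.arctan2(p[7],p[6]); print("\nparams",p.round(4),"sd",np.sqrt(np.diag(C)).round(4)); A_=np.hypot(p[6],p[7])
g=np.array([-p[7],p[6]])/A_**2; print("heavy angle at tilt0: %.1f deg +- %.1f, A %.3f"%(np.degrees(b),np.degrees(np.sqrt(g@C[6:,6:]@g)),A_))
for i in range(len(a)): print(mv[i][0],V[i,0],tool(p)[i].round(3),model(p)[i].round(3))
E
python3 fit.py
```

```text
15.25 170; 15.25 170; 15.25 170; 15.25 170; 15.25 170; 15.25 170; 15.25 170; 15.25 170; 15.25 170; 
params [ 1.993e-01 -5.400e-03 -2.000e-04 -8.629e-01  9.600e-03  2.788e-01
 -2.731e-01  4.680e-02] sd [0.0098 0.0042 0.0019 0.0264 0.0319 0.0637 0.0512 0.0866]
heavy angle at tilt0: 170.3 deg +- 17.6, A 0.277
p -5.84 0.015 0.204
p 6.18 0.258 0.262
p 18.21 0.228 0.32
p 30.26 0.44 0.376
p 42.31 0.472 0.428
n 29.96 -0.192 -0.183
n 17.9 -0.266 -0.239
n 5.88 -0.223 -0.297
n -6.14 -0.338 -0.355
```

Request:
play_rows(deltas=[[0,0,0,0,0,0,22],[0,0,0,0,0,0,26],[0,0,0,0,0,0,26],[0,0,0,0,0,0,26]])

```text
clock: 12.85
position: [0.5599, 0.0749, 0.1645]
tool_rot: [0.007, 1.466, -0.022]
force: [-0.4, -0.0, 0.1]
grip_width: 0.0259
```

```bash
python3 rd.py air
```

```text
t12.85 tilt -6.0 posang -6.6 rad 44.8 ry -0.1 yz [0.029 1.    0.001] F [-0.4 -0.   0.1] M [-0.01   0.138 -0.012] tau -0.031 w 25.9 pos [0.5599 0.0749 0.1645]
[-0.31  0.46  0.08  1.92 -0.01  0.66  1.3 ]
```

Request:
play_rows(deltas=[[0,0,0,0,0,0,20],[0,0,0,0,0,0,14],[0,0,0,0,0,0,10],[0,0,0,0,0,0,10]], grip_force=35)

```text
clock: 13.35
position: [0.5598, 0.0748, 0.1645]
tool_rot: [0.006, 1.466, -0.023]
force: [-0.8, -0.6, 5.0]
grip_width: 0.0152
```

```bash
python3 rd.py s
```

```text
t13.35 tilt -6.0 posang -6.6 rad 44.8 ry -0.2 yz [0.029 1.    0.001] F [-0.8 -0.6  5. ] M [-0.105  0.443  0.077] tau -0.344 w 15.2 pos [0.5598 0.0748 0.1645]
[-0.31  0.46  0.08  1.92 -0.01  0.66  1.3 ]
```

Request:
play_rows(deltas=[[-1.56,0.05,-0.19,-0.06,-2,0,10],[-1.55,0.05,-0.25,-0.06,-2,0,10],[-1.54,0.05,-0.3,-0.06,-2,0,10],[-1.53,0.05,-0.35,-0.06,-2,0,10],[-1.52,0.05,-0.41,-0.06,-2,0,10]])

```text
clock: 13.98
position: [0.5526, 0.075, 0.1634]
tool_rot: [0.003, 1.289, -0.026]
force: [2.6, -3.6, 5.1]
grip_width: 0.0151
```

```bash
python3 rd.py n
```

```text
t13.97 tilt -16.2 posang -15.9 rad 45.1 ry -0.1 yz [0.029 1.    0.001] F [ 2.6 -3.6  5.1] M [-0.487 -0.088 -0.008] tau 0.155 w 15.1 pos [0.5526 0.075  0.1634]
[-0.41  0.4   0.15  2.09  0.07  0.39  1.2 ]
```

Request:
play_rows(deltas=[[1.52,-0.05,0.41,0.06,2,0,10],[1.53,-0.05,0.35,0.06,2,0,10],[1.54,-0.05,0.3,0.06,2,0,10],[1.55,-0.05,0.25,0.06,2,0,10]])

```text
clock: 14.48
position: [0.5582, 0.0749, 0.1643]
tool_rot: [0.005, 1.432, -0.024]
force: [-2.9, -0.6, 2.9]
grip_width: 0.015
```

```bash
python3 rd.py p
```

```text
t14.47 tilt -7.9 posang -8.8 rad 44.8 ry -0.1 yz [0.029 1.    0.001] F [-2.9 -0.6  2.9] M [-0.111  0.429  0.072] tau -0.203 w 15.0 pos [0.5582 0.0749 0.1643]
[-0.32  0.45  0.08  1.95  0.    0.61  1.29]
```

Request:
play_rows(deltas=[[1.56,-0.05,0.19,0.06,2,0,10],[1.57,-0.05,0.14,0.06,2,0,10],[1.57,-0.05,0.08,0.06,2,0,10],[1.57,-0.05,0.03,0.06,2,0,10]])

```text
clock: 14.98
position: [0.5643, 0.0747, 0.1646]
tool_rot: [2.683, 1.569, 2.654]
force: [-2.2, 0.4, 0.9]
grip_width: 0.0152
```

```bash
python3 rd.py p
```

```text
t14.97 tilt 0.1 posang -0.9 rad 44.6 ry -0.1 yz [0.029 1.    0.001] F [-2.2  0.4  0.9] M [-0.012  0.289  0.163] tau -0.193 w 15.2 pos [0.5643 0.0747 0.1646]
[-0.28  0.52  0.06  1.82 -0.04  0.81  1.34]
```

Request:
play_rows(deltas=[[1.57,-0.05,-0.03,0.06,2,0,10],[1.57,-0.05,-0.08,0.06,2,0,10],[1.57,-0.05,-0.14,0.06,2,0,10],[1.56,-0.05,-0.19,0.06,2,0,10]])

```text
clock: 15.48
position: [0.5705, 0.0746, 0.164]
tool_rot: [3.135, 1.429, 3.106]
force: [-2.5, -0.7, 0.5]
grip_width: 0.0153
```

```bash
python3 rd.py p
```

```text
t15.47 tilt 8.1 posang 7.2 rad 44.3 ry -0.0 yz [0.029 1.    0.001] F [-2.5 -0.7  0.5] M [0.04  0.136 0.065] tau -0.145 w 15.3 pos [0.5705 0.0746 0.164 ]
[-0.24  0.59  0.05  1.68 -0.07  1.01  1.38]
```

Request:
play_rows(deltas=[[1.55,-0.05,-0.25,0.06,2,0,10],[1.54,-0.05,-0.3,0.06,2,0,10],[1.53,-0.05,-0.35,0.06,2,0,10],[1.52,-0.05,-0.41,0.06,2,0,10]])

```text
clock: 15.98
position: [0.5765, 0.0744, 0.1625]
tool_rot: [3.138, 1.289, 3.109]
force: [-2.6, 0.7, -0.2]
grip_width: 0.0156
```

```bash
python3 rd.py p
```

```text
t15.97 tilt 16.1 posang 15.2 rad 44.0 ry -0.0 yz [0.029 1.    0.001] F [-2.6  0.7 -0.2] M [ 0.076 -0.002  0.062] tau -0.124 w 15.6 pos [0.5765 0.0744 0.1625]
[-0.22  0.68  0.04  1.54 -0.09  1.2   1.4 ]
```

Request:
play_rows(deltas=[[1.5,-0.05,-0.46,0.06,2,0,10],[1.49,-0.05,-0.51,0.06,2,0,10],[1.47,-0.05,-0.56,0.06,2,0,10],[1.45,-0.05,-0.61,0.06,2,0,10]])

```text
clock: 16.48
position: [0.5823, 0.0743, 0.1602]
tool_rot: [3.139, 1.149, 3.11]
force: [-4.3, 0.9, -2.0]
grip_width: 0.0158
```

```bash
python3 rd.py p
```

```text
t16.48 tilt 24.2 posang 23.3 rad 43.8 ry -0.0 yz [0.029 1.    0.001] F [-4.3  0.9 -2. ] M [ 0.152 -0.143  0.062] tau -0.067 w 15.8 pos [0.5823 0.0743 0.1602]
[-0.2   0.78  0.04  1.4  -0.11  1.38  1.42]
```

Request:
play_rows(deltas=[[1.42,-0.05,-0.66,0.06,2,0,10],[1.4,-0.05,-0.71,0.06,2,0,10],[1.37,-0.05,-0.76,0.06,2,0,10],[1.35,-0.05,-0.81,0.06,2,0,10]])

```text
clock: 16.98
position: [0.5877, 0.0741, 0.1572]
tool_rot: [3.139, 1.009, 3.11]
force: [-5.5, 1.9, -3.1]
grip_width: 0.0155
```

```bash
python3 rd.py p; python3 fit.py
```

```text
t16.98 tilt 32.2 posang 31.4 rad 43.6 ry 0.0 yz [0.029 1.    0.001] F [-5.5  1.9 -3.1] M [ 0.158 -0.204 -0.012] tau -0.111 w 15.5 pos [0.5877 0.0741 0.1572]
[-0.19  0.88  0.03  1.26 -0.13  1.56  1.42]
32.17 169; 32.17 169; 32.17 169; 32.17 169; 32.17 169; 32.17 169; 32.17 169; 32.17 169; 32.17 169; 
params [ 1.987e-01 -7.000e-03 -5.000e-04 -8.717e-01  5.000e-03  3.243e-01
 -2.835e-01  5.580e-02] sd [0.0056 0.0026 0.0019 0.0281 0.0303 0.0301 0.0506 0.0357]
heavy angle at tilt0: 168.9 deg +- 6.9, A 0.289
p -5.84 0.001 0.24
p 6.18 0.243 0.299
p 18.21 0.216 0.36
p 30.26 0.429 0.419
p 42.31 0.461 0.474
n 29.96 -0.23 -0.231
n 17.9 -0.308 -0.29
n 5.88 -0.269 -0.351
n -6.14 -0.397 -0.41
n -16.15 -0.599 -0.457
p -7.93 0.309 0.23
p 0.09 0.246 0.269
p 8.11 0.348 0.309
p 16.13 0.355 0.349
p 24.16 0.517 0.389
p 32.18 0.456 0.428
```

Request:
play_rows(deltas=[[0,0,0,0,0,0,24],[0,0,0,0,0,0,26],[0,0,0,0,0,0,26],[0,0,0,0,0,0,26]])

```text
clock: 17.48
position: [0.5884, 0.0739, 0.158]
tool_rot: [3.139, 1.013, 3.11]
force: [0.4, 0.0, -0.3]
grip_width: 0.0261
```

```bash
python3 rd.py air
```

```text
t17.48 tilt 32.0 posang 31.6 rad 44.7 ry -0.2 yz [0.03  1.    0.001] F [ 0.4  0.  -0.3] M [ 0.015 -0.548 -0.012] tau 0.081 w 26.1 pos [0.5884 0.0739 0.158 ]
[-0.19  0.88  0.04  1.26 -0.13  1.56  1.42]
```

Request:
play_rows(deltas=[[0,0,0,0,0,0,20],[0,0,0,0,0,0,14],[0,0,0,0,0,0,10],[0,0,0,0,0,0,10],[-1.35,0.05,0.81,-0.06,-2,0,10],[-1.37,0.05,0.76,-0.06,-2,0,10],[-1.4,0.05,0.71,-0.06,-2,0,10],[-1.42,0.05,0.66,-0.06,-2,0,10]])

```text
clock: 18.48
position: [0.5832, 0.0741, 0.161]
tool_rot: [3.139, 1.154, 3.109]
force: [3.6, 0.3, 5.5]
grip_width: 0.0153
```

```bash
python3 rd.py n
```

```text
t18.48 tilt 23.9 posang 23.9 rad 44.8 ry -0.2 yz [0.029 1.    0.001] F [3.6 0.3 5.5] M [ 0.039 -0.323  0.113] tau -0.064 w 15.3 pos [0.5832 0.0741 0.161 ]
[-0.2   0.77  0.04  1.4  -0.11  1.38  1.42]
```

Request:
play_rows(deltas=[[-1.45,0.05,0.61,-0.06,-2,0,10],[-1.47,0.05,0.56,-0.06,-2,0,10],[-1.49,0.05,0.51,-0.06,-2,0,10],[-1.5,0.05,0.46,-0.06,-2,0,10]])

```text
clock: 18.98
position: [0.5773, 0.0742, 0.1633]
tool_rot: [3.138, 1.294, 3.109]
force: [1.9, 0.2, 6.9]
grip_width: 0.0153
```

```bash
python3 rd.py n
```

```text
t18.98 tilt 15.9 posang 15.9 rad 45.0 ry -0.3 yz [0.029 1.    0.001] F [1.9 0.2 6.9] M [-0.099  0.059  0.125] tau -0.282 w 15.3 pos [0.5773 0.0742 0.1633]
[-0.22  0.68  0.04  1.54 -0.09  1.19  1.4 ]
```

Request:
play_rows(deltas=[[-1.52,0.05,0.41,-0.06,-2,0,10],[-1.53,0.05,0.35,-0.06,-2,0,10],[-1.54,0.05,0.3,-0.06,-2,0,10],[-1.55,0.05,0.25,-0.06,-2,0,10]])

```text
clock: 19.48
position: [0.5713, 0.0743, 0.1649]
tool_rot: [3.134, 1.434, 3.105]
force: [1.8, -0.6, 10.2]
grip_width: 0.0152
```

```bash
python3 rd.py n
```

```text
t19.48 tilt 7.8 posang 8.0 rad 45.3 ry -0.3 yz [0.029 1.    0.001] F [ 1.8 -0.6 10.2] M [-0.136  0.26   0.16 ] tau -0.387 w 15.2 pos [0.5713 0.0743 0.1649]
[-0.24  0.59  0.05  1.68 -0.07  1.    1.38]
```

Request:
play_rows(deltas=[[-1.56,0.05,0.19,-0.06,-2,0,10],[-1.57,0.05,0.14,-0.06,-2,0,10],[-1.57,0.05,0.08,-0.06,-2,0,10],[-1.57,0.05,0.03,-0.06,-2,0,10]])

```text
clock: 19.98
position: [0.5651, 0.0745, 0.1655]
tool_rot: [0.322, 1.568, 0.293]
force: [0.0, -0.6, 14.1]
grip_width: 0.0155
```

```bash
python3 rd.py n
```

```text
t19.98 tilt -0.2 posang 0.1 rad 45.5 ry -0.3 yz [0.029 1.    0.001] F [ 0.  -0.6 14.1] M [-0.294  0.623  0.075] tau -0.613 w 15.5 pos [0.5651 0.0745 0.1655]
[-0.28  0.51  0.06  1.82 -0.04  0.81  1.34]
```

Request:
play_rows(deltas=[[-1.57,0.05,-0.03,-0.06,-2,0,10],[-1.57,0.05,-0.08,-0.06,-2,0,10],[-1.57,0.05,-0.14,-0.06,-2,0,10],[-1.56,0.05,-0.19,-0.06,-2,0,10]])

```text
clock: 20.48
position: [0.5591, 0.0747, 0.1653]
tool_rot: [0.007, 1.427, -0.022]
force: [-1.3, -2.7, 16.4]
grip_width: 0.0149
```

```bash
python3 rd.py n;python3 fit.py
```

```text
t20.48 tilt -8.2 posang -7.4 rad 45.7 ry -0.3 yz [0.029 1.    0.001] F [-1.3 -2.7 16.4] M [-0.53   0.309 -0.009] tau -0.214 w 14.9 pos [0.5591 0.0747 0.1653]
[-0.32  0.45  0.08  1.95  0.01  0.61  1.29]
47.02 162; 47.02 162; 47.02 162; 47.02 162; 47.02 162; 47.02 162; 47.02 162; 47.02 162; 47.02 162; 
params [ 0.2002 -0.0062 -0.002  -0.9831  0.0233  0.3296 -0.2305  0.073 ] sd [0.0063 0.0023 0.0025 0.0541 0.0424 0.0243 0.0375 0.0209]
heavy angle at tilt0: 162.4 deg +- 5.2, A 0.242
p -5.84 0.018 0.234
p 6.18 0.24 0.282
p 18.21 0.191 0.332
p 30.26 0.388 0.383
p 42.31 0.405 0.431
n 29.96 -0.287 -0.278
n 17.9 -0.348 -0.328
n 5.88 -0.289 -0.379
n -6.14 -0.398 -0.427
n -16.15 -0.583 -0.464
p -7.93 0.329 0.226
p 0.09 0.252 0.257
p 8.11 0.339 0.29
p 16.13 0.331 0.324
p 24.16 0.482 0.357
p 32.18 0.408 0.391
n 23.88 -0.304 -0.303
n 15.87 -0.27 -0.337
n 7.85 -0.429 -0.37
n -0.16 -0.547 -0.403
n -8.21 -0.318 -0.435
```

```bash
sed -i 's/(A\[:,8\]-(p\[3\]/(A[:,8]+p[0]*np.cross(uA,A[:,4:7])@Y-(p[3]/; s/)\/.01\]/)\/.03]/; s/^aa=.*/aa=np.radians(A[:,0]); uA=np.sin(aa)[:,None]*X+np.cos(aa)[:,None]*Z/' fit.py; python3 fit.py; echo; grep -vn xx log.txt | awk -F: '$1!=4' | cut -d: -f2- >/tmp/l; sed "s#log.txt#/tmp/l2#" fit.py>f2.py; awk 'NR>11 || $1=="base"||$1=="pre"||$1=="air"' log.txt >/tmp/l2; wc -l log.txt /tmp/l2; python3 f2.py
```

```text
38.2 167; 38.2 167; 38.2 167; 38.2 167; 38.2 167; 38.2 167; 38.2 167; 38.2 167; 38.2 167; 
params [ 1.982e-01 -6.900e-03 -9.000e-04 -9.165e-01 -3.100e-03  3.206e-01
 -2.603e-01  5.840e-02] sd [0.0057 0.0021 0.0019 0.0504 0.0299 0.0222 0.0448 0.0214]
heavy angle at tilt0: 167.4 deg +- 4.5, A 0.267
p -5.84 0.006 0.236
p 6.18 0.239 0.291
p 18.21 0.204 0.346
p 30.26 0.409 0.401
p 42.31 0.435 0.453
n 29.96 -0.243 -0.241
n 17.9 -0.314 -0.296
n 5.88 -0.269 -0.352
n -6.14 -0.389 -0.406
n -16.15 -0.586 -0.449
p -7.93 0.315 0.227
p 0.09 0.246 0.263
p 8.11 0.341 0.299
p 16.13 0.343 0.337
p 24.16 0.499 0.374
p 32.18 0.434 0.41
n 23.88 -0.265 -0.269
n 15.87 -0.244 -0.306
n 7.85 -0.409 -0.343
n -0.16 -0.536 -0.38
n -8.21 -0.314 -0.416

  29 log.txt
  20 /tmp/l2
  49 total
22.34 171; 22.34 171; 22.34 171; 22.34 171; 22.34 171; 22.34 171; 22.34 171; 22.34 171; 22.34 171; 
params [ 1.935e-01 -8.600e-03 -4.000e-04 -9.062e-01 -2.300e-03  3.276e-01
 -2.562e-01  4.080e-02] sd [0.012  0.0033 0.002  0.0518 0.0299 0.0289 0.0426 0.0228]
heavy angle at tilt0: 171.0 deg +- 4.8, A 0.259
n -6.14 -0.385 -0.396
n -16.15 -0.56 -0.438
p -7.93 0.305 0.252
p 0.09 0.236 0.287
p 8.11 0.331 0.323
p 16.13 0.333 0.36
p 24.16 0.483 0.395
p 32.18 0.416 0.43
n 23.88 -0.245 -0.261
n 15.87 -0.229 -0.297
n 7.85 -0.388 -0.333
n -0.16 -0.512 -0.369
n -8.21 -0.283 -0.405
```

Heavy side reaches the bottom near tool tilt +12°, with about ±6° uncertainty. To separate sensor bias I'll repeat the sweeps with the wheel shifted ±56° relative to the tool.

Request:
play_rows(deltas=[[0,0,0,0,0,0,26],[0,0,0,0,0,0,28],[-3.1,0.1,-0.54,-0.12,-4,0,28],[-3.05,0.1,-0.76,-0.12,-4,0,28],[0,0,0,0,0,0,20],[0,0,0,0,0,0,14],[0,0,0,0,0,0,10],[0,0,0,0,0,0,10]])

```text
clock: 21.48
position: [0.5519, 0.0751, 0.1628]
tool_rot: [0.0, 1.294, -0.029]
force: [-9.7, -0.0, 10.0]
grip_width: 0.0156
```

Request:
play_rows(deltas=[[3.05,-0.1,0.76,0.12,4,0,10],[3.09,-0.1,0.54,0.12,4,0,10],[3.13,-0.1,0.33,0.12,4,0,10],[3.14,-0.1,0.11,0.12,4,0,10],[3.14,-0.1,-0.11,0.12,4,0,10]])

```text
clock: 22.1
position: [0.5671, 0.0747, 0.1642]
tool_rot: [3.119, 1.495, 3.09]
force: [-5.6, 0.5, -8.7]
grip_width: 0.0152
```

```bash
python3 rd.py p
```

```text
t22.10 tilt 4.4 posang 2.7 rad 44.2 ry -0.1 yz [0.029 1.    0.002] F [-5.6  0.5 -8.7] M [-0.075  0.709  0.029] tau -0.539 w 15.2 pos [0.5671 0.0747 0.1642]
[-0.25  0.56  0.04  1.74 -0.05  0.92  1.36]
```

Request:
play_rows(deltas=[[3.13,-0.1,-0.33,0.12,4,0,10],[3.09,-0.1,-0.54,0.12,4,0,10],[3.05,-0.1,-0.76,0.12,4,0,10]])

```text
clock: 22.48
position: [0.5762, 0.0744, 0.1624]
tool_rot: [3.133, 1.285, 3.105]
force: [-7.1, 1.8, -9.4]
grip_width: 0.0154
```

```bash
python3 rd.py p
```

```text
t22.48 tilt 16.4 posang 14.8 rad 43.9 ry -0.0 yz [0.029 1.    0.002] F [-7.1  1.8 -9.4] M [0.072 0.53  0.024] tau -0.569 w 15.4 pos [0.5762 0.0744 0.1624]
[-0.21  0.68  0.03  1.54 -0.09  1.2   1.4 ]
```

Request:
play_rows(deltas=[[2.99,-0.1,-0.97,0.12,4,0,10],[2.91,-0.1,-1.18,0.12,4,0,10],[2.82,-0.1,-1.38,0.12,4,0,10]])

```text
clock: 22.85
position: [0.5847, 0.0742, 0.1588]
tool_rot: [3.135, 1.074, 3.107]
force: [-11.6, 1.5, -8.2]
grip_width: 0.0157
```

```bash
python3 rd.py p
```

```text
t22.85 tilt 28.4 posang 27.0 rad 43.5 ry -0.0 yz [0.029 1.    0.003] F [-11.6   1.5  -8.2] M [ 0.145  0.411 -0.065] tau -0.525 w 15.7 pos [0.5847 0.0742 0.1588]
[-0.19  0.83  0.03  1.33 -0.12  1.48  1.42]
```

Request:
play_rows(deltas=[[2.72,-0.1,-1.57,0.12,4,0,10],[2.6,-0.1,-1.75,0.12,4,0,10],[2.48,-0.1,-1.94,0.12,4,0,10]])

```text
clock: 23.22
position: [0.5923, 0.074, 0.1534]
tool_rot: [3.136, 0.864, 3.108]
force: [-15.2, 2.5, -8.5]
grip_width: 0.0149
```

```bash
python3 rd.py p
```

```text
t23.23 tilt 40.5 posang 39.3 rad 43.2 ry -0.0 yz [0.029 1.    0.004] F [-15.2   2.5  -8.5] M [ 0.151  0.358 -0.266] tau -0.627 w 14.9 pos [0.5923 0.074  0.1534]
[-0.17  0.99  0.03  1.11 -0.14  1.74  1.42]
```

Request:
play_rows(deltas=[[0,0,0,0,0,0,26],[0,0,0,0,0,0,28],[-5.08,0.2,3.69,-0.24,-8,0,28],[-5.54,0.2,2.95,-0.24,-8,0,28],[-5.9,0.2,2.15,-0.24,-8,0,28],[-6.14,0.2,1.3,-0.24,-8,0,28],[-6.26,0.2,0.44,-0.24,-8,0,28],[-6.26,0.2,-0.44,-0.24,-8,0,28]])

```text
clock: 24.22
position: [0.5586, 0.075, 0.1661]
tool_rot: [0.018, 1.423, -0.011]
force: [1.6, 0.1, 0.2]
grip_width: 0.0281
```

Request:
play_rows(deltas=[[-6.14,0.2,-1.3,-0.24,-8,0,28],[0,0,0,0,0,0,28]])

```text
clock: 24.48
position: [0.5503, 0.0754, 0.1639]
tool_rot: [0.005, 1.289, -0.023]
force: [1.4, 0.2, 0.3]
grip_width: 0.0279
```

```bash
python3 rd.py air
```

```text
t24.48 tilt -16.1 posang -18.5 rad 46.3 ry 0.2 yz [0.027 1.    0.001] F [1.4 0.2 0.3] M [0.008 0.284 0.044] tau -0.118 w 27.9 pos [0.5503 0.0754 0.1639]
[-0.4   0.4   0.14  2.09  0.08  0.39  1.19]
```

Request:
play_rows(deltas=[[2.2,0,-0.6,0,0,0,24],[0,0,0,0,0,0,18],[0,0,0,0,0,0,12],[0,0,0,0,0,0,10],[0,0,0,0,0,0,10]])

```text
clock: 25.1
position: [0.5552, 0.0749, 0.1626]
tool_rot: [0.002, 1.291, -0.027]
force: [-0.2, -0.1, 6.4]
grip_width: 0.0157
```

```bash
python3 rd.py s
```

```text
t25.10 tilt -16.1 posang -12.9 rad 43.7 ry -0.2 yz [0.029 1.    0.001] F [-0.2 -0.1  6.4] M [-0.133  0.095  0.082] tau 0.085 w 15.7 pos [0.5552 0.0749 0.1626]
[-0.4   0.41  0.13  2.08  0.08  0.4   1.19]
```

Request:
play_rows(deltas=[[3.05,-0.1,0.76,0.12,4,0,10],[3.09,-0.1,0.54,0.12,4,0,10],[3.13,-0.1,0.33,0.12,4,0,10],[3.14,-0.1,0.11,0.12,4,0,10],[3.14,-0.1,-0.11,0.12,4,0,10]])

```text
clock: 25.72
position: [0.5691, 0.0745, 0.163]
tool_rot: [3.128, 1.495, 3.099]
force: [-4.0, 0.5, -15.0]
grip_width: 0.0157
```

```bash
python3 rd.py p56
```

```text
t25.73 tilt 4.3 posang 5.5 rad 43.2 ry -0.2 yz [0.029 1.    0.001] F [ -4.    0.5 -15. ] M [0.111 0.161 0.206] tau -0.119 w 15.7 pos [0.5691 0.0745 0.163 ]
[-0.25  0.56  0.04  1.74 -0.05  0.92  1.36]
```

Request:
play_rows(deltas=[[3.13,-0.1,-0.33,0.12,4,0,10],[3.09,-0.1,-0.54,0.12,4,0,10],[3.05,-0.1,-0.76,0.12,4,0,10]])

```text
clock: 26.1
position: [0.5779, 0.0742, 0.1608]
tool_rot: [3.137, 1.285, 3.108]
force: [-9.1, 1.0, -16.6]
grip_width: 0.015
```

```bash
python3 rd.py p56
```

```text
t26.10 tilt 16.4 posang 17.5 rad 42.8 ry -0.2 yz [0.029 1.    0.001] F [ -9.1   1.  -16.6] M [ 0.186 -0.01   0.006] tau -0.073 w 15.0 pos [0.5779 0.0742 0.1608]
[-0.21  0.69  0.03  1.53 -0.08  1.2   1.4 ]
```

Request:
play_rows(deltas=[[2.99,-0.1,-0.97,0.12,4,0,10],[2.91,-0.1,-1.18,0.12,4,0,10],[2.82,-0.1,-1.38,0.12,4,0,10]])

```text
clock: 26.48
position: [0.5861, 0.074, 0.1569]
tool_rot: [3.138, 1.074, 3.11]
force: [-14.6, 3.0, -19.3]
grip_width: 0.0154
```

```bash
python3 rd.py p56
```

```text
t26.48 tilt 28.5 posang 29.8 rad 42.5 ry -0.2 yz [0.029 1.    0.001] F [-14.6   3.  -19.3] M [ 0.265 -0.135 -0.084] tau -0.139 w 15.4 pos [0.5861 0.074  0.1569]
[-0.18  0.83  0.02  1.32 -0.11  1.48  1.41]
```

Request:
play_rows(deltas=[[2.72,-0.1,-1.57,0.12,4,0,10],[2.6,-0.1,-1.75,0.12,4,0,10],[2.48,-0.1,-1.94,0.12,4,0,10]])

```text
clock: 26.85
position: [0.5934, 0.0738, 0.1512]
tool_rot: [3.139, 0.862, 3.11]
force: [-25.4, 3.1, -20.5]
grip_width: 0.0151
```

```bash
python3 rd.py p56
```

```text
t26.85 tilt 40.6 posang 42.3 rad 42.2 ry -0.2 yz [0.029 1.    0.002] F [-25.4   3.1 -20.5] M [ 0.288  0.055 -0.153] tau -0.395 w 15.1 pos [0.5934 0.0738 0.1512]
[-0.17  0.99  0.02  1.1  -0.14  1.75  1.42]
```

Request:
play_rows(deltas=[[0,0,0,0,0,0,26],[0,0,0,0,0,0,28],[0,0,0,0,0,0,28],[0,0,0,0,0,0,28]])

```text
clock: 27.35
position: [0.5958, 0.0736, 0.1541]
tool_rot: [3.139, 0.874, 3.11]
force: [1.0, -0.1, -0.4]
grip_width: 0.0279
```

```bash
python3 rd.py air; python3 fit.py | tail -n +2
```

```text
t27.35 tilt 39.9 posang 42.1 rad 46.0 ry -0.2 yz [0.03  1.    0.001] F [ 1.  -0.1 -0.4] M [-0.008 -0.663  0.007] tau 0.080 w 27.9 pos [0.5958 0.0736 0.1541]
[-0.17  0.98  0.02  1.1  -0.13  1.74  1.42]
params [ 1.921e-01 -8.600e-03  2.000e-04 -9.067e-01 -8.500e-03  2.959e-01
 -2.325e-01  3.830e-02] sd [0.0041 0.0011 0.0016 0.0444 0.0313 0.0203 0.0336 0.0195]
heavy angle at tilt0: 170.7 deg +- 4.7, A 0.236
p -5.84 -0.007 0.234
p 6.18 0.222 0.283
p 18.21 0.189 0.332
p 30.26 0.381 0.38
p 42.31 0.398 0.424
n 29.96 -0.199 -0.213
n 17.9 -0.266 -0.261
n 5.88 -0.228 -0.31
n -6.14 -0.355 -0.359
n -16.15 -0.552 -0.397
p -7.93 0.3 0.226
p 0.09 0.232 0.258
p 8.11 0.326 0.291
p 16.13 0.328 0.324
p 24.16 0.477 0.356
p 32.18 0.41 0.387
n 23.88 -0.241 -0.237
n 15.87 -0.228 -0.269
n 7.85 -0.386 -0.302
n -0.16 -0.512 -0.335
n -8.21 -0.283 -0.367
p 4.36 0.336 0.275
p 16.4 0.144 0.325
p 28.44 0.588 0.373
p 40.49 0.43 0.418
p56 4.32 0.291 0.479
p56 16.4 0.542 0.506
p56 28.49 0.367 0.524
p56 40.61 0.534 0.531
```

```bash
cat > circ.py <<'E'
import numpy as np
L=[l.split() for l in open("log.txt")]
segs=[];cur=[];last=None
for l in L:
    k=l[0]
    if k[0] in"pn" and k!="pre":
        if k!=last and cur: segs.append(cur);cur=[]
        cur.append([float(v) for v in l[1:]]); last=k
    else:
        if cur: segs.append(cur)
        cur=[];last=None
if cur: segs.append(cur)
segs=[s for s in segs if len(s)>=3]
def rows(s,j,n):
    A=[];b=[]
    for v in s:
        a=np.radians(v[0]); x=v[10];z=v[12]
        r=np.zeros(2+2*n); r[0]=1;r[2+2*j]=np.sin(a);r[3+2*j]=np.cos(a);A.append(r);b.append(x)
        r=np.zeros(2+2*n); r[1]=1;r[2+2*j]=np.cos(a);r[3+2*j]=-np.sin(a);A.append(r);b.append(z)
    return A,b
AA=[];BB=[]
for j,s in enumerate(segs):
    A,b=rows(s,0,1); q,res,*_=np.linalg.lstsq(np.array(A),np.array(b),rcond=None); print(len(s),q.round(4),np.sqrt(res/len(b))*1e3)
    A,b=rows(s,j,len(segs));AA+=A;BB+=b
q,res,*_=np.linalg.lstsq(np.array(AA),np.array(BB),rcond=None);print("common",q.round(4),np.sqrt(res/len(BB))*1e3)
E
python3 circ.py
```

```text
5 [0.563  0.12   0.0445 0.001 ] [0.02184659]
4 [0.5623 0.1191 0.0441 0.0023] [0.08131016]
6 [0.5631 0.1203 0.0443 0.0011] [0.02739957]
5 [0.5636 0.1212 0.0443 0.0017] [0.06728076]
4 [0.5632 0.1202 0.0442 0.0006] [0.01543012]
4 [0.5633 0.12   0.0433 0.0025] [0.03363197]
common [0.5631 0.1201 0.0443 0.001  0.043  0.0018 0.0445 0.0012 0.0454 0.0021
 0.0443 0.0006 0.0433 0.0027] [0.11879017]
```

```bash
cat > fit3.py <<'E'
import numpy as np
from scipy.optimize import least_squares
L=[l.split() for l in open("log.txt")]
Y=np.array([.030,.9995,0]); X=np.array([.9995,-.03,0]); Z=np.array([0,0,1.]); HUB=np.array([.563,.0748,.1201])
air=[l for l in L if l[0] in("base","pre","air")]; mv=[l for i,l in enumerate(L) if l[0][0] in"pn" and l[0]!="pre" and i not in(3,)]
arr=lambda S: np.array([[float(v) for v in l[1:]] for l in S])
A=arr(air); V=arr(mv); sg=np.array([1 if l[0][0]=="p" else -1 for l in mv]); off=np.radians([float(l[0][1:] or 0) for l in mv])
def wr(V,p):
    d,e,c,k,m0=p[:5]; a=np.radians(V[:,0]); u=np.sin(a)[:,None]*X+np.cos(a)[:,None]*Z; w=np.cos(a)[:,None]*X-np.sin(a)[:,None]*Z
    return V[:,8]-(c*np.sin(a)+k*np.cos(a)+m0), d*u+e*w
def tool(p):
    Mb,s=wr(V,p); return -(Mb+np.cross(V[:,10:13]-HUB+s,V[:,4:7])@Y)
a=np.radians(V[:,0])
model=lambda p: p[5]*sg-(p[6]*np.sin(a+off)+p[7]*np.cos(a+off))
def res(p):
    Mb,s=wr(A,p)
    return np.r_[(tool(p)-model(p))/.07,p[1]/.01,p[3]/.05,p[4]/.05,(p[5]-.32)/.015,(np.hypot(p[6],p[7])-.24)/.04,(p[0]-.2)/.02,(Mb+np.cross(s,A[:,4:7])@Y)/.07,Mb/.07]
q=least_squares(res,[.2,0,-.84,0,0,.32,-.24,.04],loss="soft_l1")
p=q.x; C=np.linalg.inv(q.jac.T@q.jac); A_=np.hypot(p[6],p[7]); g=np.array([-p[7],p[6]])/A_**2
print("d e c k m0 D s c",p.round(4),"sd",np.sqrt(np.diag(C)).round(4))
print("heavy angle at tilt0: %.1f +- %.1f deg, A %.3f cost %.1f"%(np.degrees(np.arctan2(p[7],p[6])),np.degrees(np.sqrt(g@C[6:,6:]@g)),A_,q.cost))
r=tool(p)-model(p); print(" ".join(f"{mv[i][0]}@{V[i,0]:.0f}:{r[i]:+.2f}" for i in range(len(a))),"rms",r.std().round(3))
E
python3 fit3.py
```

```text
d e c k m0 D s c [ 0.1984  0.0051 -0.9387  0.0055  0.0066  0.3192 -0.2226  0.0382] sd [0.0039 0.0015 0.0584 0.039  0.0366 0.014  0.0401 0.0368]
heavy angle at tilt0: 170.3 +- 9.5 deg, A 0.226 cost 22.3
p@6:-0.06 p@18:-0.15 p@30:-0.00 p@42:-0.04 n@30:+0.01 n@18:-0.01 n@6:+0.08 n@-6:-0.00 n@-16:-0.17 p@-8:+0.08 p@0:-0.03 p@8:+0.03 p@16:+0.00 p@24:+0.12 p@32:+0.01 n@24:+0.01 n@16:+0.06 n@8:-0.07 n@-0:-0.17 n@-8:+0.07 p@4:+0.09 p@16:-0.16 p@28:+0.23 p@40:+0.00 p56@4:-0.15 p56@16:+0.07 p56@28:-0.14 p56@41:-0.00 rms 0.096
```

Request:
play_rows(deltas=[[-3.9,0.1,0.5,0,0,0,26],[0,0,0,0,0,0,20],[0,0,0,0,0,0,14],[0,0,0,0,0,0,10],[0,0,0,0,0,0,10],[-1.22,0.05,0.99,-0.06,-2,0,10],[-1.25,0.05,0.95,-0.06,-2,0,10]])

```text
clock: 28.22
position: [0.5894, 0.0739, 0.156]
tool_rot: [3.139, 0.944, 3.11]
force: [1.6, 0.8, 3.8]
grip_width: 0.0152
```

Request:
play_rows(deltas=[[-1.29,0.05,0.9,-0.06,-2,0,10],[-1.32,0.05,0.86,-0.06,-2,0,10]])

```text
clock: 28.48
position: [0.5868, 0.0739, 0.1578]
tool_rot: [3.139, 1.014, 3.11]
force: [1.0, -0.2, 2.3]
grip_width: 0.0151
```

```bash
python3 rd.py n56
```

```text
t28.48 tilt 31.9 posang 30.0 rad 43.6 ry -0.2 yz [0.03  1.    0.001] F [ 1.  -0.2  2.3] M [ 0.057 -0.338  0.114] tau -0.096 w 15.1 pos [0.5868 0.0739 0.1578]
[-0.18  0.87  0.02  1.26 -0.12  1.55  1.42]
```

Request:
play_rows(deltas=[[-1.35,0.05,0.81,-0.06,-2,0,10],[-1.37,0.05,0.76,-0.06,-2,0,10]])

```text
clock: 28.72
position: [0.5841, 0.074, 0.1594]
tool_rot: [3.139, 1.084, 3.11]
force: [0.3, -0.2, 2.3]
grip_width: 0.0149
```

```bash
python3 rd.py n56|cut -c1-150|head -1
```

```text
t28.73 tilt 27.9 posang 25.9 rad 43.8 ry -0.2 yz [0.029 1.    0.001] F [ 0.3 -0.2  2.3] M [ 0.022 -0.299  0.127] tau -0.061 w 14.9 pos [0.5841 0.074
```

Request:
play_rows(deltas=[[-1.4,0.05,0.71,-0.06,-2,0,10],[-1.42,0.05,0.66,-0.06,-2,0,10]])

```text
clock: 28.98
position: [0.5813, 0.0741, 0.1607]
tool_rot: [3.139, 1.153, 3.11]
force: [1.5, -0.3, 2.9]
grip_width: 0.0155
```

```bash
python3 rd.py n56 >/dev/null
```

Request:
play_rows(deltas=[[-1.45,0.05,0.61,-0.06,-2,0,10],[-1.47,0.05,0.56,-0.06,-2,0,10]])

```text
clock: 29.22
position: [0.5784, 0.0742, 0.1619]
tool_rot: [3.139, 1.223, 3.11]
force: [1.1, -0.1, 1.8]
grip_width: 0.0156
```

```bash
python3 rd.py n56 >/dev/null
```

Request:
play_rows(deltas=[[-1.49,0.05,0.51,-0.06,-2,0,10],[-1.5,0.05,0.46,-0.06,-2,0,10]])

```text
clock: 29.48
position: [0.5754, 0.0743, 0.1629]
tool_rot: [3.138, 1.293, 3.109]
force: [0.8, -1.4, 1.7]
grip_width: 0.0152
```

```bash
python3 rd.py n56 >/dev/null
```

Request:
play_rows(deltas=[[-1.52,0.05,0.41,-0.06,-2,0,10],[-1.53,0.05,0.35,-0.06,-2,0,10]])

```text
clock: 29.72
position: [0.5724, 0.0744, 0.1637]
tool_rot: [3.137, 1.363, 3.108]
force: [1.0, -0.3, 1.8]
grip_width: 0.0152
```

```bash
python3 rd.py n56 >/dev/null
```

Request:
play_rows(deltas=[[-1.54,0.05,0.3,-0.06,-2,0,10],[-1.55,0.05,0.25,-0.06,-2,0,10]])

```text
clock: 29.98
position: [0.5693, 0.0744, 0.1642]
tool_rot: [3.136, 1.433, 3.107]
force: [1.3, -1.0, 0.1]
grip_width: 0.0152
```

```bash
python3 rd.py n56 >/dev/null
```

Request:
play_rows(deltas=[[-1.56,0.05,0.19,-0.06,-2,0,10],[-1.57,0.05,0.14,-0.06,-2,0,10]])

```text
clock: 30.22
position: [0.5662, 0.0745, 0.1645]
tool_rot: [3.131, 1.503, 3.102]
force: [1.5, -1.2, 0.3]
grip_width: 0.0156
```

```bash
python3 rd.py n56 >/dev/null
```

Request:
play_rows(deltas=[[-1.57,0.05,0.08,-0.06,-2,0,10],[-1.57,0.05,0.03,-0.06,-2,0,10]])

```text
clock: 30.48
position: [0.5631, 0.0746, 0.1647]
tool_rot: [0.304, 1.569, 0.274]
force: [1.1, -1.5, -0.9]
grip_width: 0.0154
```

```bash
python3 rd.py n56 >/dev/null
```

Request:
play_rows(deltas=[[-1.57,0.05,-0.03,-0.06,-2,0,10],[-1.57,0.05,-0.08,-0.06,-2,0,10]])

```text
clock: 30.72
position: [0.56, 0.0747, 0.1646]
tool_rot: [0.008, 1.499, -0.021]
force: [2.0, -1.7, -1.5]
grip_width: 0.0152
```

```bash
python3 rd.py n56 >/dev/null
```

Request:
play_rows(deltas=[[-1.57,0.05,-0.14,-0.06,-2,0,10],[-1.56,0.05,-0.19,-0.06,-2,0,10]])

```text
clock: 30.98
position: [0.5568, 0.0748, 0.1642]
tool_rot: [0.004, 1.429, -0.025]
force: [2.9, -2.1, -2.5]
grip_width: 0.0153
```

```bash
python3 rd.py n56 >/dev/null
```

Request:
play_rows(deltas=[[-1.55,0.05,-0.25,-0.06,-2,0,10],[-1.54,0.05,-0.3,-0.06,-2,0,10]])

```text
clock: 31.22
position: [0.5538, 0.0748, 0.1637]
tool_rot: [0.002, 1.359, -0.027]
force: [3.5, -2.7, -3.7]
grip_width: 0.0153
```

```bash
python3 rd.py n56 >/dev/null
```

Request:
play_rows(deltas=[[-1.53,0.05,-0.35,-0.06,-2,0,10],[-1.52,0.05,-0.41,-0.06,-2,0,10]])

```text
clock: 31.48
position: [0.5507, 0.0749, 0.1629]
tool_rot: [0.002, 1.289, -0.027]
force: [4.0, -2.0, -4.5]
grip_width: 0.0153
```

```bash
python3 rd.py n56; python3 fit3.py; python3 circ.py|tail -3
```

```text
t31.48 tilt -16.1 posang -18.4 rad 45.2 ry -0.3 yz [0.029 1.    0.   ] F [ 4.  -2.  -4.5] M [-0.425 -0.303  0.038] tau 0.437 w 15.3 pos [0.5507 0.0749 0.1629]
[-0.4   0.4   0.13  2.09  0.09  0.39  1.18]
d e c k m0 D s c [ 0.1986  0.0045 -0.9248  0.0013  0.0036  0.3121 -0.2571  0.038 ] sd [0.004  0.0014 0.0481 0.0383 0.0361 0.0154 0.0316 0.0331]
heavy angle at tilt0: 171.6 +- 7.4 deg, A 0.260 cost 27.4
p@6:-0.06 p@18:-0.15 p@30:-0.01 p@42:-0.05 n@30:+0.00 n@18:-0.01 n@6:+0.08 n@-6:+0.01 n@-16:-0.18 p@-8:+0.08 p@0:-0.03 p@8:+0.03 p@16:-0.00 p@24:+0.11 p@32:+0.01 n@24:-0.01 n@16:+0.03 n@8:-0.10 n@-0:-0.20 n@-8:+0.05 p@4:+0.09 p@16:-0.16 p@28:+0.23 p@40:-0.00 p56@4:-0.17 p56@16:+0.06 p56@28:-0.15 p56@41:-0.01 n56@32:+0.01 n56@28:+0.14 n56@24:-0.00 n56@20:-0.06 n56@16:+0.07 n56@12:+0.06 n56@8:-0.06 n56@4:+0.00 n56@-0:+0.12 n56@-4:+0.03 n56@-8:-0.05 n56@-12:-0.00 n56@-16:+0.06 rms 0.091
common [5.631e-01 1.200e-01 4.440e-02 1.000e-03 4.310e-02 1.800e-03 4.450e-02
 1.200e-03 4.550e-02 2.100e-03 4.440e-02 6.000e-04 4.330e-02 2.700e-03
 4.460e-02 1.000e-04] [0.10134128]
```

Request:
play_rows(deltas=[[0,0,0,0,0,0,26],[0,0,0,0,0,0,28],[6.14,-0.2,1.3,0.24,8,0,28],[6.26,-0.2,0.44,0.24,8,0,28],[6.26,-0.2,-0.44,0.24,8,0,28],[6.14,-0.2,-1.3,0.24,8,0,28],[5.9,-0.2,-2.15,0.24,8,0,28],[5.54,-0.2,-2.95,0.24,8,0,28]])

```text
clock: 32.48
position: [0.5873, 0.0739, 0.158]
tool_rot: [3.137, 1.008, 3.108]
force: [-0.9, -0.5, 0.3]
grip_width: 0.0281
```

Request:
play_rows(deltas=[[5.08,-0.2,-3.69,0.24,8,0,28],[0,0,0,0,0,0,24],[0,0,0,0,0,0,18]])

```text
clock: 32.85
position: [0.5918, 0.0738, 0.1541]
tool_rot: [3.139, 0.874, 3.109]
force: [-0.1, 0.2, 1.0]
grip_width: 0.0182
```

```bash
sed -i 's/HUB=np.array(\[.565,.0748,.12\])/HUB=np.array([.563,.0749,.12])/' rd.py; python3 rd.py air
```

```text
t32.85 tilt 39.9 posang 40.3 rad 44.6 ry -0.3 yz [0.03  1.    0.002] F [-0.1  0.2  1. ] M [-0.063 -0.696  0.011] tau 0.192 w 18.2 pos [0.5918 0.0738 0.1541]
[-0.16  0.98  0.01  1.12 -0.13  1.73  1.41]
```

Request:
play_rows(deltas=[[0,0,0,0,0,0,12],[0,0,0,0,0,0,10],[0,0,0,0,0,0,10],[-1.22,0.05,0.99,-0.06,-2,0,10],[-1.25,0.05,0.95,-0.06,-2,0,10],[-1.29,0.05,0.9,-0.06,-2,0,10],[-1.32,0.05,0.86,-0.06,-2,0,10]])

```text
clock: 33.72
position: [0.5868, 0.074, 0.1582]
tool_rot: [3.139, 1.014, 3.11]
force: [2.5, -0.9, -3.8]
grip_width: 0.0154
```

```bash
python3 rd.py n0
```

```text
t33.73 tilt 31.9 posang 32.0 rad 45.1 ry -0.2 yz [0.03  1.    0.001] F [ 2.5 -0.9 -3.8] M [-0.138 -1.294  0.223] tau 0.667 w 15.4 pos [0.5868 0.074  0.1582]
[-0.17  0.87  0.01  1.26 -0.11  1.55  1.41]
```

Request:
play_rows(deltas=[[-1.35,0.05,0.81,-0.06,-2,0,10],[-1.37,0.05,0.76,-0.06,-2,0,10]])

```text
clock: 33.98
position: [0.5841, 0.074, 0.1598]
tool_rot: [3.139, 1.084, 3.11]
force: [2.1, -0.9, -3.2]
grip_width: 0.0152
```

```bash
python3 rd.py n0 >/dev/null
```

Request:
play_rows(deltas=[[-1.4,0.05,0.71,-0.06,-2,0,10],[-1.42,0.05,0.66,-0.06,-2,0,10]])

```text
clock: 34.22
position: [0.5813, 0.0741, 0.1612]
tool_rot: [3.139, 1.154, 3.11]
force: [2.5, -1.2, -3.9]
grip_width: 0.0154
```

```bash
python3 rd.py n0 >/dev/null
```

Request:
play_rows(deltas=[[-1.45,0.05,0.61,-0.06,-2,0,10],[-1.47,0.05,0.56,-0.06,-2,0,10]])

```text
clock: 34.48
position: [0.5784, 0.0742, 0.1623]
tool_rot: [3.138, 1.224, 3.109]
force: [2.8, -0.9, -4.7]
grip_width: 0.0153
```

```bash
python3 rd.py n0 >/dev/null
```

Request:
play_rows(deltas=[[-1.49,0.05,0.51,-0.06,-2,0,10],[-1.5,0.05,0.46,-0.06,-2,0,10]])

```text
clock: 34.72
position: [0.5754, 0.0742, 0.1633]
tool_rot: [3.138, 1.294, 3.109]
force: [3.1, -1.1, -6.1]
grip_width: 0.0156
```

```bash
python3 rd.py n0 >/dev/null
```

Request:
play_rows(deltas=[[-1.52,0.05,0.41,-0.06,-2,0,10],[-1.53,0.05,0.35,-0.06,-2,0,10]])

```text
clock: 34.98
position: [0.5724, 0.0743, 0.1641]
tool_rot: [3.137, 1.364, 3.108]
force: [3.2, -0.7, -6.3]
grip_width: 0.0156
```

```bash
python3 rd.py n0 >/dev/null
```

Request:
play_rows(deltas=[[-1.54,0.05,0.3,-0.06,-2,0,10],[-1.55,0.05,0.25,-0.06,-2,0,10]])

```text
clock: 35.22
position: [0.5693, 0.0744, 0.1646]
tool_rot: [3.135, 1.434, 3.106]
force: [4.8, -0.9, -8.6]
grip_width: 0.0152
```

```bash
python3 rd.py n0 >/dev/null
```

Request:
play_rows(deltas=[[-1.56,0.05,0.19,-0.06,-2,0,10],[-1.57,0.05,0.14,-0.06,-2,0,10]])

```text
clock: 35.48
position: [0.5662, 0.0745, 0.165]
tool_rot: [3.128, 1.503, 3.099]
force: [5.7, -0.4, -7.9]
grip_width: 0.0151
```

```bash
python3 rd.py n0 >/dev/null
```

Request:
play_rows(deltas=[[-1.57,0.05,0.08,-0.06,-2,0,10],[-1.57,0.05,0.03,-0.06,-2,0,10]])

```text
clock: 35.72
position: [0.563, 0.0746, 0.1651]
tool_rot: [0.318, 1.568, 0.288]
force: [4.8, -1.7, -8.6]
grip_width: 0.0153
```

```bash
python3 rd.py n0 >/dev/null
```

Request:
play_rows(deltas=[[-1.57,0.05,-0.03,-0.06,-2,0,10],[-1.57,0.05,-0.08,-0.06,-2,0,10]])

```text
clock: 35.98
position: [0.5599, 0.0747, 0.165]
tool_rot: [0.012, 1.498, -0.018]
force: [4.9, -1.2, -10.3]
grip_width: 0.0153
```

```bash
python3 rd.py n0 >/dev/null
```

Request:
play_rows(deltas=[[-1.57,0.05,-0.14,-0.06,-2,0,10],[-1.56,0.05,-0.19,-0.06,-2,0,10]])

```text
clock: 36.22
position: [0.5568, 0.0748, 0.1647]
tool_rot: [0.006, 1.429, -0.024]
force: [6.3, -2.5, -10.0]
grip_width: 0.0152
```

```bash
python3 rd.py n0 >/dev/null
```

Request:
play_rows(deltas=[[-1.55,0.05,-0.25,-0.06,-2,0,10],[-1.54,0.05,-0.3,-0.06,-2,0,10]])

```text
clock: 36.48
position: [0.5537, 0.0748, 0.1641]
tool_rot: [0.004, 1.359, -0.026]
force: [6.9, -3.4, -12.0]
grip_width: 0.0153
```

```bash
python3 rd.py n0 >/dev/null
```

Request:
play_rows(deltas=[[-1.53,0.05,-0.35,-0.06,-2,0,10],[-1.52,0.05,-0.41,-0.06,-2,0,10]])

```text
clock: 36.72
position: [0.5507, 0.0749, 0.1634]
tool_rot: [0.003, 1.289, -0.027]
force: [10.2, -3.3, -13.3]
grip_width: 0.0151
```

```bash
python3 rd.py n0; python3 fit3.py
```

```text
t36.73 tilt -16.1 posang -15.8 rad 45.1 ry -0.4 yz [0.029 1.    0.001] F [ 10.2  -3.3 -13.3] M [-0.534 -0.611 -0.066] tau 0.577 w 15.1 pos [0.5507 0.0749 0.1634]
[-0.39  0.4   0.12  2.09  0.1   0.39  1.17]
d e c k m0 D s c [ 0.1976  0.0044 -0.9671 -0.0032 -0.0031  0.2974 -0.229   0.0284] sd [0.0049 0.0015 0.0442 0.0383 0.0359 0.0225 0.0301 0.0315]
heavy angle at tilt0: 172.9 +- 7.8 deg, A 0.231 cost 52.1
p@6:-0.06 p@18:-0.16 p@30:-0.02 p@42:-0.06 n@30:-0.02 n@18:-0.04 n@6:+0.06 n@-6:-0.01 n@-16:-0.21 p@-8:+0.07 p@0:-0.03 p@8:+0.02 p@16:-0.02 p@24:+0.10 p@32:-0.01 n@24:-0.05 n@16:-0.01 n@8:-0.13 n@-0:-0.23 n@-8:+0.02 p@4:+0.08 p@16:-0.18 p@28:+0.21 p@40:-0.02 p56@4:-0.15 p56@16:+0.07 p56@28:-0.14 p56@41:-0.00 n56@32:-0.01 n56@28:+0.12 n56@24:-0.02 n56@20:-0.08 n56@16:+0.06 n56@12:+0.05 n56@8:-0.07 n56@4:-0.01 n56@-0:+0.11 n56@-4:+0.03 n56@-8:-0.05 n56@-12:-0.00 n56@-16:+0.06 n0@32:-0.04 n0@28:+0.22 n0@24:+0.10 n0@20:+0.08 n0@16:+0.04 n0@12:+0.10 n0@8:-0.26 n0@4:-0.31 n0@-0:+0.08 n0@-4:+0.22 n0@-8:+0.14 n0@-12:+0.20 n0@-16:-0.31 rms 0.122
```

```bash
awk '$1=="n0"||$1=="n56"||$1=="air"{print $1,$2,"F",$6,$8,"M",$10}' log.txt
python3 - <<'E'
import re
s=open('fit3.py').read()
# variant: fit per-point with F noise-> ignore; smooth variant
E
```

```text
air -6.02 F -0.4214 0.1137 M 0.1378
air 31.97 F 0.4413 -0.2578 M -0.5481
air -16.14 F 1.4278 0.3314 M 0.2839
air 39.94 F 0.9592 -0.4056 M -0.6630
n56 31.92 F 1.0099 2.2874 M -0.3377
n56 27.91 F 0.2544 2.2558 M -0.2994
n56 23.91 F 1.4545 2.9147 M -0.3234
n56 19.91 F 1.0780 1.7751 M -0.2672
n56 15.90 F 0.7724 1.6869 M -0.3079
n56 11.90 F 0.9874 1.7625 M -0.2992
n56 7.89 F 1.3399 0.0779 M -0.2870
n56 3.89 F 1.4519 0.2915 M -0.3047
n56 -0.11 F 1.0652 -0.9092 M -0.2616
n56 -4.12 F 2.0235 -1.4857 M -0.3138
n56 -8.12 F 2.8653 -2.5433 M -0.2978
n56 -12.12 F 3.5233 -3.6955 M -0.3261
n56 -16.12 F 4.0258 -4.4542 M -0.3031
air 39.92 F -0.0802 1.0189 M -0.6960
n0 31.88 F 2.5216 -3.8176 M -1.2940
n0 27.87 F 2.1046 -3.1847 M -1.2887
n0 23.87 F 2.4820 -3.8900 M -1.2163
n0 19.87 F 2.7841 -4.7411 M -1.2186
n0 15.86 F 3.0613 -6.0617 M -1.1945
n0 11.86 F 3.1756 -6.3108 M -1.1207
n0 7.86 F 4.8326 -8.6348 M -1.0715
n0 3.86 F 5.7144 -7.9057 M -0.9986
n0 -0.14 F 4.7799 -8.6000 M -0.9641
n0 -4.14 F 4.8966 -10.2702 M -0.8799
n0 -8.15 F 6.2693 -10.0098 M -0.8793
n0 -12.14 F 6.9491 -12.0295 M -0.7433
n0 -16.15 F 10.1908 -13.3030 M -0.6110
```

```bash
sed -i 's/(tool(p)-model(p))\/.07/(tool(p)-model(p))\/.13/; s/(Mb+np.cross(s,A\[:,4:7\])@Y)\/.07,Mb\/.07/Mb\/.03/' fit3.py; python3 fit3.py; sed 's#p\[1\]/.01#p[1]/.001#' fit3.py > f4.py; python3 f4.py|head -2
```

```text
d e c k m0 D s c [ 0.2018  0.0034 -1.0054 -0.0057 -0.0158  0.3142 -0.2292  0.054 ] sd [0.0054 0.002  0.0339 0.039  0.0362 0.0154 0.0309 0.0359]
heavy angle at tilt0: 166.7 +- 8.5 deg, A 0.235 cost 20.1
p@6:-0.06 p@18:-0.17 p@30:-0.03 p@42:-0.07 n@30:-0.05 n@18:-0.06 n@6:+0.06 n@-6:+0.01 n@-16:-0.19 p@-8:+0.08 p@0:-0.03 p@8:+0.02 p@16:-0.02 p@24:+0.09 p@32:-0.02 n@24:-0.06 n@16:+0.00 n@8:-0.13 n@-0:-0.22 n@-8:+0.03 p@4:+0.10 p@16:-0.16 p@28:+0.22 p@40:-0.01 p56@4:-0.15 p56@16:+0.07 p56@28:-0.15 p56@41:-0.01 n56@32:-0.03 n56@28:+0.11 n56@24:-0.03 n56@20:-0.08 n56@16:+0.05 n56@12:+0.05 n56@8:-0.07 n56@4:-0.00 n56@-0:+0.12 n56@-4:+0.04 n56@-8:-0.04 n56@-12:+0.02 n56@-16:+0.09 n0@32:-0.06 n0@28:+0.21 n0@24:+0.09 n0@20:+0.08 n0@16:+0.04 n0@12:+0.10 n0@8:-0.26 n0@4:-0.31 n0@-0:+0.10 n0@-4:+0.25 n0@-8:+0.16 n0@-12:+0.23 n0@-16:-0.28 rms 0.124
d e c k m0 D s c [ 2.0460e-01  8.0000e-04 -1.0097e+00 -4.7000e-03 -1.6400e-02  3.1890e-01
 -2.3770e-01  4.4500e-02] sd [0.0052 0.0012 0.0341 0.039  0.0363 0.0138 0.0303 0.0361]
```

Request:
play_rows(deltas=[[0,0,0,0,0,0,26],[0,0,0,0,0,0,28],[6.14,-0.2,1.3,0.24,8,0,28],[6.26,-0.2,0.44,0.24,8,0,28],[6.26,-0.2,-0.44,0.24,8,0,28],[6.14,-0.2,-1.3,0.24,8,0,28],[5.9,-0.2,-2.15,0.24,8,0,28],[5.54,-0.2,-2.95,0.24,8,0,28]])

```text
clock: 37.72
position: [0.5872, 0.074, 0.1584]
tool_rot: [3.137, 1.008, 3.108]
force: [-0.5, 0.2, 0.9]
grip_width: 0.0282
```

Request:
play_rows(deltas=[[5.08,-0.2,-3.69,0.24,8,0,28],[0,0,0,0,0,0,28],[0,0,0,0,0,0,24]])

```text
clock: 38.1
position: [0.5918, 0.0738, 0.1542]
tool_rot: [3.139, 0.874, 3.11]
force: [-0.6, 0.4, 1.0]
grip_width: 0.0237
```

```bash
python3 rd.py air
```

```text
t38.10 tilt 39.9 posang 40.1 rad 44.8 ry -0.2 yz [0.03  1.    0.002] F [-0.6  0.4  1. ] M [-0.022 -0.708 -0.001] tau 0.222 w 23.7 pos [0.5918 0.0738 0.1542]
[-0.15  0.98 -0.01  1.12 -0.12  1.73  1.41]
```

Request:
play_rows(deltas=[[0,0,0,0,0,0,14],[0,0,0,0,0,0,10],[0,0,0,0,0,0,10],[-1.22,0.05,0.99,-0.06,-2,0,10],[-1.25,0.05,0.95,-0.06,-2,0,10],[-1.29,0.05,0.9,-0.06,-2,0,10],[-1.32,0.05,0.86,-0.06,-2,0,10]])

```text
clock: 38.98
position: [0.5871, 0.074, 0.1586]
tool_rot: [3.139, 1.016, 3.11]
force: [5.3, 0.3, 4.1]
grip_width: 0.0154
```

```bash
python3 rd.py n-56
```

```text
t38.98 tilt 31.8 posang 32.0 rad 45.6 ry -0.2 yz [0.03  1.    0.001] F [5.3 0.3 4.1] M [-0.127 -0.791  0.085] tau 0.247 w 15.4 pos [0.5871 0.074  0.1586]
[-0.17  0.87 -0.    1.26 -0.1   1.55  1.4 ]
```

Request:
play_rows(deltas=[[-1.35,0.05,0.81,-0.06,-2,0,10],[-1.37,0.05,0.76,-0.06,-2,0,10]])

```text
clock: 39.22
position: [0.5844, 0.074, 0.1602]
tool_rot: [3.139, 1.085, 3.11]
force: [3.8, -0.6, 4.2]
grip_width: 0.0152
```

```bash
python3 rd.py n-56 >/dev/null
```

Request:
play_rows(deltas=[[-1.4,0.05,0.71,-0.06,-2,0,10],[-1.42,0.05,0.66,-0.06,-2,0,10]])

```text
clock: 39.48
position: [0.5816, 0.0741, 0.1616]
tool_rot: [3.138, 1.155, 3.109]
force: [4.4, -0.8, 4.0]
grip_width: 0.0153
```

```bash
python3 rd.py n-56 >/dev/null
```

Request:
play_rows(deltas=[[-1.45,0.05,0.61,-0.06,-2,0,10],[-1.47,0.05,0.56,-0.06,-2,0,10]])

```text
clock: 39.72
position: [0.5787, 0.0742, 0.1628]
tool_rot: [3.138, 1.225, 3.109]
force: [4.6, -0.9, 3.7]
grip_width: 0.0153
```

```bash
python3 rd.py n-56 >/dev/null
```

Request:
play_rows(deltas=[[-1.49,0.05,0.51,-0.06,-2,0,10],[-1.5,0.05,0.46,-0.06,-2,0,10]])

```text
clock: 39.98
position: [0.5757, 0.0743, 0.1638]
tool_rot: [3.137, 1.295, 3.108]
force: [4.6, -1.5, 4.2]
grip_width: 0.0155
```

```bash
python3 rd.py n-56 >/dev/null
```

Request:
play_rows(deltas=[[-1.52,0.05,0.41,-0.06,-2,0,10],[-1.53,0.05,0.35,-0.06,-2,0,10]])

```text
clock: 40.22
position: [0.5726, 0.0744, 0.1645]
tool_rot: [3.136, 1.365, 3.107]
force: [3.2, -1.4, 3.5]
grip_width: 0.0153
```

```bash
python3 rd.py n-56 >/dev/null
```

Request:
play_rows(deltas=[[-1.54,0.05,0.3,-0.06,-2,0,10],[-1.55,0.05,0.25,-0.06,-2,0,10]])

```text
clock: 40.48
position: [0.5695, 0.0744, 0.1651]
tool_rot: [3.133, 1.435, 3.104]
force: [3.3, -2.0, 3.1]
grip_width: 0.0153
```

```bash
python3 rd.py n-56 >/dev/null
```

Request:
play_rows(deltas=[[-1.56,0.05,0.19,-0.06,-2,0,10],[-1.57,0.05,0.14,-0.06,-2,0,10]])

```text
clock: 40.72
position: [0.5663, 0.0746, 0.1654]
tool_rot: [3.125, 1.504, 3.096]
force: [3.0, -2.5, 3.5]
grip_width: 0.0156
```

```bash
python3 rd.py n-56 >/dev/null
```

Request:
play_rows(deltas=[[-1.57,0.05,0.08,-0.06,-2,0,10],[-1.57,0.05,0.03,-0.06,-2,0,10]])

```text
clock: 40.98
position: [0.5632, 0.0746, 0.1656]
tool_rot: [0.296, 1.567, 0.267]
force: [2.6, -2.0, 3.2]
grip_width: 0.0154
```

```bash
python3 rd.py n-56 >/dev/null
```

Request:
play_rows(deltas=[[-1.57,0.05,-0.03,-0.06,-2,0,10],[-1.57,0.05,-0.08,-0.06,-2,0,10]])

```text
clock: 41.22
position: [0.56, 0.0747, 0.1654]
tool_rot: [0.014, 1.498, -0.016]
force: [2.6, -2.3, 3.1]
grip_width: 0.0153
```

```bash
python3 rd.py n-56 >/dev/null
```

Request:
play_rows(deltas=[[-1.57,0.05,-0.14,-0.06,-2,0,10],[-1.56,0.05,-0.19,-0.06,-2,0,10]])

```text
clock: 41.48
position: [0.5568, 0.0748, 0.1651]
tool_rot: [0.007, 1.428, -0.022]
force: [2.3, -2.6, 3.5]
grip_width: 0.0153
```

```bash
python3 rd.py n-56 >/dev/null
```

Request:
play_rows(deltas=[[-1.55,0.05,-0.25,-0.06,-2,0,10],[-1.54,0.05,-0.3,-0.06,-2,0,10]])

```text
clock: 41.72
position: [0.5537, 0.0749, 0.1646]
tool_rot: [0.005, 1.358, -0.024]
force: [1.9, -1.9, 3.3]
grip_width: 0.0151
```

```bash
python3 rd.py n-56; python3 fit3.py; python3 circ.py | tail -4
```

```text
t41.73 tilt -12.2 posang -11.8 rad 45.5 ry -0.3 yz [0.029 1.    0.001] F [ 1.9 -1.9  3.3] M [-0.449 -0.001  0.098] tau 0.071 w 15.1 pos [0.5537 0.0749 0.1646]
[-0.33  0.42  0.07  2.02  0.07  0.5   1.21]
d e c k m0 D s c [ 0.2018  0.003  -1.0219 -0.0051 -0.0184  0.3123 -0.2198  0.0468] sd [0.0055 0.002  0.0334 0.0393 0.0365 0.0161 0.0287 0.0348]
heavy angle at tilt0: 168.0 +- 8.8 deg, A 0.225 cost 24.6
p@6:-0.07 p@18:-0.18 p@30:-0.04 p@42:-0.08 n@30:-0.06 n@18:-0.06 n@6:+0.06 n@-6:+0.01 n@-16:-0.20 p@-8:+0.07 p@0:-0.04 p@8:+0.01 p@16:-0.03 p@24:+0.08 p@32:-0.03 n@24:-0.07 n@16:-0.01 n@8:-0.14 n@-0:-0.24 n@-8:+0.01 p@4:+0.10 p@16:-0.17 p@28:+0.22 p@40:-0.02 p56@4:-0.14 p56@16:+0.08 p56@28:-0.14 p56@41:+0.01 n56@32:-0.04 n56@28:+0.11 n56@24:-0.04 n56@20:-0.09 n56@16:+0.05 n56@12:+0.05 n56@8:-0.07 n56@4:-0.00 n56@-0:+0.12 n56@-4:+0.04 n56@-8:-0.03 n56@-12:+0.02 n56@-16:+0.09 n0@32:-0.07 n0@28:+0.20 n0@24:+0.08 n0@20:+0.07 n0@16:+0.03 n0@12:+0.09 n0@8:-0.27 n0@4:-0.31 n0@-0:+0.09 n0@-4:+0.24 n0@-8:+0.16 n0@-12:+0.22 n0@-16:-0.28 n-56@32:+0.11 n-56@28:+0.36 n-56@24:+0.14 n-56@20:-0.08 n-56@16:-0.12 n-56@12:+0.10 n-56@8:-0.02 n-56@4:+0.01 n-56@-0:-0.05 n-56@-4:-0.03 n-56@-8:-0.02 n-56@-12:+0.08 rms 0.125
12 [5.631e-01 1.202e-01 4.530e-02 2.000e-04] [0.03315578]
common [5.630e-01 1.201e-01 4.430e-02 1.000e-03 4.300e-02 1.800e-03 4.450e-02
 1.200e-03 4.540e-02 2.100e-03 4.430e-02 7.000e-04 4.330e-02 2.800e-03
 4.450e-02 2.000e-04 4.500e-02 1.000e-04 4.540e-02 3.000e-04] [0.08383564]
```

Request:
play_rows(deltas=[[1.54,-0.05,0.3,0.06,2,0,10],[1.55,-0.05,0.25,0.06,2,0,10],[1.56,-0.05,0.19,0.06,2,0,10],[1.57,-0.05,0.14,0.06,2,0,10]])

```text
clock: 42.22
position: [0.5597, 0.0749, 0.1654]
tool_rot: [0.016, 1.501, -0.013]
force: [-1.1, -1.7, 5.2]
grip_width: 0.0155
```

```bash
python3 rd.py p-56
```

```text
t42.23 tilt -4.0 posang -4.1 rad 45.5 ry -0.1 yz [0.029 1.    0.001] F [-1.1 -1.7  5.2] M [-0.23   0.225  0.12 ] tau -0.127 w 15.5 pos [0.5597 0.0749 0.1654]
[-0.27  0.48  0.02  1.89  0.01  0.71  1.29]
```

Request:
play_rows(deltas=[[1.57,-0.05,0.08,0.06,2,0,10],[1.57,-0.05,0.03,0.06,2,0,10]])

```text
clock: 42.48
position: [0.5629, 0.0748, 0.1655]
tool_rot: [1.276, 1.57, 1.247]
force: [-1.4, -1.7, 6.5]
grip_width: 0.015
```

```bash
python3 rd.py p-56 >/dev/null
```

Request:
play_rows(deltas=[[1.57,-0.05,-0.03,0.06,2,0,10],[1.57,-0.05,-0.08,0.06,2,0,10]])

```text
clock: 42.72
position: [0.5661, 0.0747, 0.1655]
tool_rot: [3.124, 1.501, 3.095]
force: [-1.3, -0.6, 5.2]
grip_width: 0.0154
```

```bash
python3 rd.py p-56 >/dev/null
```

Request:
play_rows(deltas=[[1.57,-0.05,-0.14,0.06,2,0,10],[1.56,-0.05,-0.19,0.06,2,0,10]])

```text
clock: 42.98
position: [0.5692, 0.0746, 0.1651]
tool_rot: [3.132, 1.432, 3.103]
force: [-0.6, -0.4, 6.1]
grip_width: 0.0155
```

```bash
python3 rd.py p-56 >/dev/null
```

Request:
play_rows(deltas=[[1.55,-0.05,-0.25,0.06,2,0,10],[1.54,-0.05,-0.3,0.06,2,0,10]])

```text
clock: 43.22
position: [0.5723, 0.0746, 0.1646]
tool_rot: [3.135, 1.362, 3.106]
force: [-0.0, -0.2, 5.6]
grip_width: 0.0153
```

```bash
python3 rd.py p-56 >/dev/null
```

Request:
play_rows(deltas=[[1.53,-0.05,-0.35,0.06,2,0,10],[1.52,-0.05,-0.41,0.06,2,0,10]])

```text
clock: 43.48
position: [0.5754, 0.0745, 0.1639]
tool_rot: [3.136, 1.292, 3.107]
force: [0.6, -0.4, 6.1]
grip_width: 0.0149
```

```bash
python3 rd.py p-56 >/dev/null
```

Request:
play_rows(deltas=[[1.5,-0.05,-0.46,0.06,2,0,10],[1.49,-0.05,-0.51,0.06,2,0,10]])

```text
clock: 43.72
position: [0.5784, 0.0744, 0.1629]
tool_rot: [3.137, 1.222, 3.108]
force: [0.4, -0.5, 6.6]
grip_width: 0.0155
```

```bash
python3 rd.py p-56 >/dev/null
```

Request:
play_rows(deltas=[[1.47,-0.05,-0.56,0.06,2,0,10],[1.45,-0.05,-0.61,0.06,2,0,10]])

```text
clock: 43.98
position: [0.5814, 0.0743, 0.1617]
tool_rot: [3.138, 1.152, 3.109]
force: [0.6, 1.8, 6.3]
grip_width: 0.0152
```

```bash
python3 rd.py p-56 >/dev/null
```

Request:
play_rows(deltas=[[1.42,-0.05,-0.66,0.06,2,0,10],[1.4,-0.05,-0.71,0.06,2,0,10]])

```text
clock: 44.22
position: [0.5842, 0.0742, 0.1604]
tool_rot: [3.138, 1.083, 3.109]
force: [1.6, 0.2, 6.9]
grip_width: 0.0154
```

```bash
python3 rd.py p-56 >/dev/null
```

Request:
play_rows(deltas=[[1.37,-0.05,-0.76,0.06,2,0,10],[1.35,-0.05,-0.81,0.06,2,0,10]])

```text
clock: 44.48
position: [0.5869, 0.0742, 0.1588]
tool_rot: [3.139, 1.013, 3.11]
force: [2.6, -1.4, 6.7]
grip_width: 0.0154
```

```bash
python3 rd.py p-56 >/dev/null
```

Request:
play_rows(deltas=[[1.32,-0.05,-0.86,0.06,2,0,10],[1.29,-0.05,-0.9,0.06,2,0,10]])

```text
clock: 44.72
position: [0.5896, 0.0741, 0.157]
tool_rot: [3.139, 0.943, 3.11]
force: [2.5, 1.1, 6.0]
grip_width: 0.0153
```

```bash
python3 rd.py p-56 >/dev/null
```

Request:
play_rows(deltas=[[1.25,-0.05,-0.95,0.06,2,0,10],[1.22,-0.05,-0.99,0.06,2,0,10]])

```text
clock: 44.98
position: [0.5921, 0.074, 0.1551]
tool_rot: [3.139, 0.873, 3.11]
force: [2.9, 1.2, 7.1]
grip_width: 0.015
```

```bash
python3 rd.py p-56 ; python3 fit3.py|head -2
```

```text
t44.98 tilt 40.0 posang 39.7 rad 45.6 ry -0.0 yz [0.03  1.    0.002] F [2.9 1.2 7.1] M [ 0.105 -0.37  -0.013] tau -0.064 w 15.0 pos [0.5921 0.074  0.1551]
[-0.15  0.98 -0.01  1.12 -0.12  1.73  1.4 ]
d e c k m0 D s c [ 0.2014  0.0031 -1.0214 -0.0049 -0.0185  0.3112 -0.2201  0.0476] sd [0.0056 0.002  0.033  0.0392 0.0365 0.016  0.0276 0.0316]
heavy angle at tilt0: 167.8 +- 8.1 deg, A 0.225 cost 26.8
```

Request:
play_rows(deltas=[[0,0,0,0,0,0,26],[0,0,0,0,0,0,28],[-5.08,0.2,3.69,-0.24,-8,0,28],[-5.54,0.2,2.95,-0.24,-8,0,28],[-5.9,0.2,2.15,-0.24,-8,0,28],[-6.14,0.2,1.3,-0.24,-8,0,28],[-6.26,0.2,0.44,-0.24,-8,0,28],[-6.26,0.2,-0.44,-0.24,-8,0,28]])

```text
clock: 45.98
position: [0.5562, 0.0751, 0.1652]
tool_rot: [0.014, 1.424, -0.015]
force: [2.1, 0.3, -0.6]
grip_width: 0.0278
```

Request:
play_rows(deltas=[[-6.14,0.2,-1.3,-0.24,-8,0,28],[0,0,0,0,0,0,28],[0,0,0,0,0,0,24]])

```text
clock: 46.35
position: [0.5508, 0.0755, 0.1634]
tool_rot: [0.003, 1.291, -0.026]
force: [-0.5, -0.5, -0.6]
grip_width: 0.0242
```

```bash
python3 rd.py air; python3 fit3.py|head -2
```

```text
t46.35 tilt -16.0 posang -15.7 rad 45.1 ry 0.2 yz [0.028 1.    0.001] F [-0.5 -0.5 -0.6] M [0.027 0.263 0.021] tau -0.005 w 24.2 pos [0.5508 0.0755 0.1634]
[-0.38  0.4   0.1   2.09  0.12  0.4   1.16]
d e c k m0 D s c [ 0.2014  0.003  -1.0232 -0.0044 -0.0178  0.3111 -0.2202  0.0466] sd [0.0056 0.002  0.0296 0.0388 0.0359 0.0161 0.0276 0.0306]
heavy angle at tilt0: 168.0 +- 7.9 deg, A 0.225 cost 26.8
```

Request:
play_rows(deltas=[[0,0,0,0,0,0,14],[0,0,0,0,0,0,10],[0,0,0,0,0,0,10],[1.52,-0.05,0.41,0.06,2,0,10],[1.53,-0.05,0.35,0.06,2,0,10],[1.54,-0.05,0.3,0.06,2,0,10],[1.55,-0.05,0.25,0.06,2,0,10]])

```text
clock: 47.22
position: [0.5572, 0.0749, 0.1645]
tool_rot: [0.009, 1.432, -0.021]
force: [-4.6, -0.8, 7.4]
grip_width: 0.0155
```

```bash
python3 rd.py p0
```

```text
t47.23 tilt -7.9 posang -7.4 rad 44.9 ry -0.1 yz [0.029 1.    0.001] F [-4.6 -0.8  7.4] M [-0.042  0.714  0.1  ] tau -0.435 w 15.5 pos [0.5572 0.0749 0.1645]
[-0.29  0.45  0.04  1.95  0.04  0.61  1.25]
```

Request:
play_rows(deltas=[[1.56,-0.05,0.19,0.06,2,0,10],[1.57,-0.05,0.14,0.06,2,0,10]])

```text
clock: 47.48
position: [0.5603, 0.0748, 0.1648]
tool_rot: [0.02, 1.502, -0.009]
force: [-3.2, -0.1, 7.5]
grip_width: 0.0155
```

```bash
python3 rd.py p0 >/dev/null
```

Request:
play_rows(deltas=[[1.57,-0.05,0.08,0.06,2,0,10],[1.57,-0.05,0.03,0.06,2,0,10]])

```text
clock: 47.72
position: [0.5634, 0.0747, 0.1649]
tool_rot: [2.32, 1.569, 2.291]
force: [-4.4, 0.1, 7.3]
grip_width: 0.0155
```

```bash
python3 rd.py p0 >/dev/null
```

Request:
play_rows(deltas=[[1.57,-0.05,-0.03,0.06,2,0,10],[1.57,-0.05,-0.08,0.06,2,0,10]])

```text
clock: 47.98
position: [0.5666, 0.0747, 0.1648]
tool_rot: [3.118, 1.5, 3.089]
force: [-3.5, 1.5, 7.8]
grip_width: 0.0155
```

```bash
python3 rd.py p0 >/dev/null
```

Request:
play_rows(deltas=[[1.57,-0.05,-0.14,0.06,2,0,10],[1.56,-0.05,-0.19,0.06,2,0,10]])

```text
clock: 48.22
position: [0.5697, 0.0746, 0.1644]
tool_rot: [3.129, 1.43, 3.099]
force: [-3.2, 1.4, 6.8]
grip_width: 0.0155
```

```bash
python3 rd.py p0 >/dev/null
```

Request:
play_rows(deltas=[[1.55,-0.05,-0.25,0.06,2,0,10],[1.54,-0.05,-0.3,0.06,2,0,10]])

```text
clock: 48.48
position: [0.5727, 0.0745, 0.1639]
tool_rot: [3.132, 1.36, 3.103]
force: [-1.6, 2.5, 7.3]
grip_width: 0.0155
```

```bash
python3 rd.py p0 >/dev/null
```

Request:
play_rows(deltas=[[1.53,-0.05,-0.35,0.06,2,0,10],[1.52,-0.05,-0.41,0.06,2,0,10]])

```text
clock: 48.72
position: [0.5757, 0.0744, 0.1631]
tool_rot: [3.134, 1.29, 3.104]
force: [-3.2, 2.5, 6.0]
grip_width: 0.0155
```

```bash
python3 rd.py p0 >/dev/null
```

Request:
play_rows(deltas=[[1.5,-0.05,-0.46,0.06,2,0,10],[1.49,-0.05,-0.51,0.06,2,0,10]])

```text
clock: 48.98
position: [0.5787, 0.0743, 0.1621]
tool_rot: [3.135, 1.22, 3.106]
force: [-1.4, 1.2, 6.1]
grip_width: 0.0155
```

```bash
python3 rd.py p0 >/dev/null
```

Request:
play_rows(deltas=[[1.47,-0.05,-0.56,0.06,2,0,10],[1.45,-0.05,-0.61,0.06,2,0,10]])

```text
clock: 49.22
position: [0.5816, 0.0743, 0.161]
tool_rot: [3.135, 1.15, 3.106]
force: [-1.5, 2.0, 6.7]
grip_width: 0.0155
```

```bash
python3 rd.py p0 >/dev/null
```

Request:
play_rows(deltas=[[1.42,-0.05,-0.66,0.06,2,0,10],[1.4,-0.05,-0.71,0.06,2,0,10]])

```text
clock: 49.48
position: [0.5844, 0.0742, 0.1596]
tool_rot: [3.136, 1.08, 3.107]
force: [-1.9, 2.4, 7.1]
grip_width: 0.0155
```

```bash
python3 rd.py p0; cat > fin.py <<'E'
# per-sweep: F smoothed by quadratic in tilt; phase from several data subsets
import numpy as np,re
s=open("fit3.py").read()
for name,cond in (("slow new (off-tagged n56.. on)","i>=33"),("all","True"),("p only","l[0][0]=='p'"),("n only","l[0][0]=='n'"),("off0","l[0] in('p','n','p0','n0')")):
    t=s.replace("i not in(3,)",f"i not in(3,) and ({cond})").split("r=tool(p)")[0]
    print(name); exec(t)
E
python3 fin.py; python3 circ.py|sed -n '/^[0-9]/p'|tail -3
```

```text
t49.48 tilt 28.1 posang 28.4 rad 45.0 ry -0.1 yz [0.03  1.    0.003] F [-1.9  2.4  7.1] M [ 0.171  0.267 -0.065] tau -0.438 w 15.5 pos [0.5844 0.0742 0.1596]
[-0.17  0.82 -0.01  1.33 -0.09  1.47  1.4 ]
slow new (off-tagged n56.. on)
d e c k m0 D s c [ 0.2002  0.0023 -1.0221 -0.0015 -0.0184  0.3107 -0.2318  0.0071] sd [0.0081 0.0028 0.0299 0.0388 0.0359 0.0173 0.0273 0.0354]
heavy angle at tilt0: 178.2 +- 8.7 deg, A 0.232 cost 25.4
all
d e c k m0 D s c [ 0.2     0.0031 -1.021  -0.0043 -0.0178  0.3104 -0.2199  0.0397] sd [0.0055 0.002  0.0294 0.0388 0.0359 0.0163 0.0275 0.0287]
heavy angle at tilt0: 169.8 +- 7.4 deg, A 0.223 cost 32.3
p only
d e c k m0 D s c [ 0.1736 -0.0014 -1.0217 -0.0042 -0.0169  0.3182 -0.1936  0.1441] sd [0.0171 0.003  0.0305 0.0388 0.0358 0.0149 0.0554 0.0615]
heavy angle at tilt0: 143.3 +- 17.9 deg, A 0.241 cost 13.4
n only
d e c k m0 D s c [ 0.1821  0.0088 -1.0304 -0.0046 -0.0172  0.3193 -0.2153 -0.0562] sd [0.0143 0.0045 0.0303 0.0389 0.0359 0.0146 0.0322 0.0711]
heavy angle at tilt0: -165.4 +- 18.7 deg, A 0.223 cost 19.1
off0
d e c k m0 D s c [ 0.1981  0.0046 -1.021  -0.0068 -0.0162  0.316  -0.2234  0.0549] sd [0.0063 0.0027 0.0306 0.039  0.0359 0.015  0.0392 0.0332]
heavy angle at tilt0: 166.2 +- 8.2 deg, A 0.230 cost 23.4
12 [5.631e-01 1.202e-01 4.530e-02 2.000e-04] [0.03315578]
12 [ 5.632e-01  1.202e-01  4.530e-02 -2.000e-04] [0.03075775]
10 [5.633e-01 1.202e-01 4.460e-02 1.000e-04] [0.02789031]
```

Request:
play_rows(deltas=[[-1.54,0.05,0.78,-0.07,-2.2,0,10],[-1.57,0.05,0.73,-0.07,-2.2,0,10],[-1.6,0.05,0.66,-0.07,-2.2,0,10],[-1.62,0.05,0.6,-0.07,-2.2,0,10],[-1.64,0.05,0.53,-0.07,-2.2,0,10],[-1.66,0.05,0.48,-0.07,-2.2,0,10],[-1.68,0.05,0.41,-0.07,-2.2,0,10],[-1.62,0.05,0.33,-0.06,-2.1,0,10]])

```text
clock: 50.48
position: [0.5722, 0.0744, 0.1639]
tool_rot: [3.134, 1.39, 3.104]
force: [4.7, 0.2, 0.1]
grip_width: 0.0154
```

Request:
play_rows(deltas=[[0,1,0,0,0,0,10],[0,1,0,0,0,0,10],[0,0,0,0,0,0,10],[0,0,0,0,0,0,10]], grip_force=50)

```text
clock: 50.98
position: [0.5719, 0.0747, 0.164]
tool_rot: [-3.136, 1.387, 3.116]
force: [1.9, -8.7, 8.3]
grip_width: 0.0151
```

```bash
python3 rd.py s; python3 - <<'E'
from h import *
f=vision.grab_frame("scene")[:,:,::-1]
cv2.imwrite("pics/c5.png",cv2.resize(f[170:270,240:350],None,fx=6,fy=6,interpolation=2)); cv2.imwrite("pics/s5.png",f)
E
```

```text
t50.98 tilt 10.5 posang 11.4 rad 44.9 ry 0.0 yz [ 0.031  1.    -0.001] F [ 1.9 -8.7  8.3] M [-1.674 -0.507  0.589] tau 0.381 w 15.1 pos [0.5719 0.0747 0.164 ]
[-0.21  0.62 -0.    1.64 -0.05  1.07  1.36]
```

View pics/c5.png

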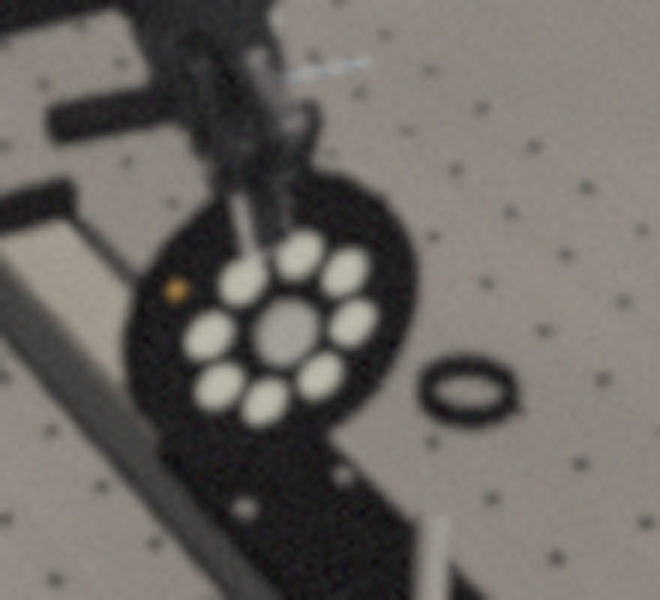

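```bash
python3 - <<'E'
from h import *
y=np.array([.030,.9995,0]); hub=np.array([.563,.0748,.12])
P=onplane("scene",(240+176/6,170+289/6),hub+y*.008,y)-onplane("scene",(240+287/6,170+331/6),hub+y*.014,y); print(P,np.degrees(np.arctan2(P[0],P[2])))
E
```

```text
[ 0.04937888 -0.00748451  0.03375091] 55.64704266723705
```

```bash
python3 - <<'E'
from h import *
y=np.array([.030,.9995,0]); hub=np.array([.563,.0748,.12]); x=np.array([.9995,-.03,0]);z=np.array([0,0,1.])
def ang(i,h):
    P=onplane("scene",i,hub+y*.008,y)-onplane("scene",h,hub+y*.014,y); return np.degrees(np.arctan2(P@x,P[2])),np.hypot(P@x,P[2])
hubpx=np.array([287.7,225.2])
def brass(img,off,sc):
    h=cv2.cvtColor(img,cv2.COLOR_BGR2HSV).astype(int); b=img.astype(int)
    w=np.clip(b[:,:,2]-b[:,:,0]-35,0,None).astype(float)
    ys,xs=np.mgrid[:img.shape[0],:img.shape[1]]
    X=(xs+.5)/sc+off[0]-.5; Y=(ys+.5)/sc+off[1]-.5
    w*=(np.hypot(X-287.7,Y-225)<30)*(Y<232)
    return ((w*X).sum()/w.sum(),(w*Y).sum()/w.sum()),w.sum()
for n,off,sc in(("s1",(0,0),1),("s2",(0,0),1),("s5",(0,0),1)):
    p,w=brass(cv2.imread(f"pics/{n}.png"),off,sc); print(n,p,w,ang(p,hubpx))
im=cv2.imread("pics/c3.png")[:594,:462]; p,w=brass(im,(220,90),3.3); print("c3",p,w,ang(p,hubpx))
for t in(0,16,28,45,55): print(t,proj("scene",hub+y*.008+.062*(np.sin(np.radians(t))*x+np.cos(np.radians(t))*z)), proj("scene",hub+y*.014))
E
```

```text
s1 (np.float64(280.54237288135596), np.float64(206.65677966101694)) 236.0 (np.float64(16.814309734193987), np.float64(0.060355931618531956))
s2 (np.float64(280.5973451327434), np.float64(206.63716814159292)) 226.0 (np.float64(16.67011259565949), np.float64(0.060320904880027434))
s5 (np.float64(268.90871369294604), np.float64(217.90871369294607)) 241.0 (np.float64(55.30407230324588), np.float64(0.06124944366059986))
c3 (np.float64(276.2983729510675), np.float64(209.34455331760722)) 2004.0 (np.float64(28.795331189170394), np.float64(0.06112204660525652))
0 [[286.38033662 203.76455251]] [[287.39858004 225.54002128]]
16 [[280.36339706 206.34548455]] [[287.39858004 225.54002128]]
28 [[276.10552501 209.2579043 ]] [[287.39858004 225.54002128]]
45 [[270.88661792 214.52588694]] [[287.39858004 225.54002128]]
55 [[268.44363161 218.06959274]] [[287.39858004 225.54002128]]
```

The image puts the index at 55.3°, against 44.5° expected from tilt, so about 10° of grip shift built up over the regrips. At c3 the two still agreed to 0.1°. I'll take a fresh down/up pair in this one grip, with its offset known from the image.

Request:
play_rows(deltas=[[0,-1,0,0,0,0,10],[0,-1,0,0,0,0,10],[-1.55,0.05,0.26,-0.06,-2,0,10],[-1.56,0.05,0.2,-0.06,-2,0,10],[-1.56,0.05,0.15,-0.06,-2,0,10]])

```text
clock: 51.65
position: [0.5675, 0.0746, 0.1647]
tool_rot: [3.128, 1.494, 3.099]
force: [5.0, 0.1, 1.9]
grip_width: 0.0147
```

```bash
python3 rd.py n10.1
```

```text
t51.65 tilt 4.4 posang 5.8 rad 44.9 ry -0.2 yz [0.03  1.    0.001] F [5.  0.1 1.9] M [-0.023 -0.914  0.213] tau 0.634 w 14.7 pos [0.5675 0.0746 0.1647]
[-0.23  0.56  0.    1.74 -0.03  0.92  1.34]
```

Request:
play_rows(deltas=[[-1.57,0.05,0.1,-0.06,-2,0,10],[-1.57,0.05,0.04,-0.06,-2,0,10]])

```text
clock: 51.9
position: [0.5644, 0.0747, 0.1649]
tool_rot: [3.017, 1.564, 2.987]
force: [5.5, -0.2, 3.3]
grip_width: 0.0153
```

```bash
python3 rd.py n10.1 >/dev/null
```

Request:
play_rows(deltas=[[-1.57,0.05,-0.01,-0.06,-2,0,10],[-1.57,0.05,-0.07,-0.06,-2,0,10]])

```text
clock: 52.15
position: [0.5613, 0.0748, 0.1649]
tool_rot: [0.012, 1.508, -0.018]
force: [3.9, -0.5, 4.3]
grip_width: 0.0148
```

```bash
python3 rd.py n10.1 >/dev/null
```

Request:
play_rows(deltas=[[-1.57,0.05,-0.12,-0.06,-2,0,10],[-1.56,0.05,-0.18,-0.06,-2,0,10]])

```text
clock: 52.4
position: [0.5582, 0.0749, 0.1647]
tool_rot: [0.005, 1.438, -0.025]
force: [3.8, -2.0, 5.8]
grip_width: 0.0152
```

```bash
python3 rd.py n10.1 >/dev/null
```

Request:
play_rows(deltas=[[-1.55,0.05,-0.23,-0.06,-2,0,10],[-1.54,0.05,-0.29,-0.06,-2,0,10]])

```text
clock: 52.65
position: [0.5552, 0.0749, 0.1642]
tool_rot: [0.002, 1.368, -0.028]
force: [2.8, -2.4, 6.8]
grip_width: 0.0152
```

```bash
python3 rd.py n10.1 >/dev/null
```

Request:
play_rows(deltas=[[-1.53,0.05,-0.34,-0.06,-2,0,10],[-1.52,0.05,-0.39,-0.06,-2,0,10]])

```text
clock: 52.9
position: [0.5521, 0.075, 0.1635]
tool_rot: [0.001, 1.298, -0.029]
force: [2.1, -2.4, 7.6]
grip_width: 0.0152
```

```bash
python3 rd.py n10.1; python3 -c "
from h import *
cv2.imwrite('pics/s6.png',vision.grab_frame('scene')[:,:,::-1])"
```

```text
t52.90 tilt -15.6 posang -14.1 rad 44.9 ry -0.2 yz [0.03 1.   0.  ] F [ 2.1 -2.4  7.6] M [-0.369 -0.31   0.137] tau 0.368 w 15.2 pos [0.5521 0.075  0.1635]
[-0.37  0.4   0.1   2.08  0.11  0.41  1.16]
```

Request:
play_rows(deltas=[[1.52,-0.05,0.39,0.06,2,0,10],[1.53,-0.05,0.34,0.06,2,0,10],[1.54,-0.05,0.29,0.06,2,0,10],[1.55,-0.05,0.23,0.06,2,0,10]])

```text
clock: 53.45
position: [0.558, 0.0749, 0.1646]
tool_rot: [0.005, 1.441, -0.025]
force: [-0.7, -0.9, 5.5]
grip_width: 0.0152
```

```bash
python3 rd.py p10.1
```

```text
t53.45 tilt -7.4 posang -6.4 rad 44.9 ry -0.1 yz [0.03  1.    0.001] F [-0.7 -0.9  5.5] M [-0.051 -0.25   0.197] tau 0.362 w 15.2 pos [0.558  0.0749 0.1646]
[-0.28  0.45  0.03  1.94  0.04  0.63  1.25]
```

Request:
play_rows(deltas=[[1.56,-0.05,0.18,0.06,2,0,10],[1.57,-0.05,0.12,0.06,2,0,10]])

```text
clock: 53.7
position: [0.561, 0.0749, 0.1648]
tool_rot: [0.013, 1.511, -0.017]
force: [0.4, 0.3, 5.7]
grip_width: 0.0154
```

```bash
python3 rd.py p10.1 >/dev/null
```

Request:
play_rows(deltas=[[1.57,-0.05,0.07,0.06,2,0,10],[1.57,-0.05,0.01,0.06,2,0,10]])

```text
clock: 53.95
position: [0.5642, 0.0748, 0.1649]
tool_rot: [3.049, 1.561, 3.02]
force: [1.5, -0.1, 4.7]
grip_width: 0.0151
```

```bash
python3 rd.py p10.1 >/dev/null
```

Request:
play_rows(deltas=[[1.57,-0.05,-0.04,0.06,2,0,10],[1.57,-0.05,-0.1,0.06,2,0,10]])

```text
clock: 54.2
position: [0.5673, 0.0747, 0.1647]
tool_rot: [3.128, 1.491, 3.099]
force: [0.7, 0.2, 4.8]
grip_width: 0.0149
```

```bash
python3 rd.py p10.1 >/dev/null
```

Request:
play_rows(deltas=[[1.56,-0.05,-0.15,0.06,2,0,10],[1.56,-0.05,-0.2,0.06,2,0,10]])

```text
clock: 54.45
position: [0.5704, 0.0746, 0.1643]
tool_rot: [3.133, 1.421, 3.104]
force: [1.8, 0.4, 3.8]
grip_width: 0.0148
```

```bash
python3 rd.py p10.1 >/dev/null
```

Request:
play_rows(deltas=[[1.55,-0.05,-0.26,0.06,2,0,10],[1.54,-0.05,-0.31,0.06,2,0,10]])

```text
clock: 54.7
position: [0.5734, 0.0745, 0.1637]
tool_rot: [3.135, 1.351, 3.106]
force: [1.7, 0.9, 3.6]
grip_width: 0.015
```

```bash
python3 rd.py p10.1 >/dev/null
```

Request:
play_rows(deltas=[[1.53,-0.05,-0.36,0.06,2,0,10],[1.51,-0.05,-0.42,0.06,2,0,10]])

```text
clock: 54.95
position: [0.5764, 0.0745, 0.1629]
tool_rot: [3.136, 1.281, 3.107]
force: [1.5, 1.5, 4.1]
grip_width: 0.0151
```

```bash
python3 rd.py p10.1 >/dev/null
```

Request:
play_rows(deltas=[[1.5,-0.05,-0.47,0.06,2,0,10],[1.48,-0.05,-0.52,0.06,2,0,10]])

```text
clock: 55.2
position: [0.5794, 0.0744, 0.1618]
tool_rot: [3.137, 1.211, 3.107]
force: [1.9, 1.4, 4.4]
grip_width: 0.0149
```

```bash
python3 rd.py p10.1 ; python3 -c "
from h import *
cv2.imwrite('pics/s7.png',vision.grab_frame('scene')[:,:,::-1])"
cat > ia.py <<'E'
from h import *
import sys
y=np.array([.030,.9995,0]); hub=np.array([.563,.0748,.12]); x=np.array([.9995,-.03,0]);z=np.array([0,0,1.])
def ang(f):
    b=cv2.imread(f).astype(int); w=np.clip(b[:,:,2]-b[:,:,0]-35,0,None).astype(float); Y,X=np.mgrid[:420,:560]
    w*=(np.hypot(X-287.7,Y-225)<30)*(Y<232); i=((w*X).sum()/w.sum(),(w*Y).sum()/w.sum())
    P=onplane("scene",i,hub+y*.008,y)-onplane("scene",(287.7,225.2),hub+y*.014,y); return np.degrees(np.arctan2(P@x,P[2])),np.hypot(P@x,P[2]),w.sum()
for f in sys.argv[1:]: print(f,ang(f))
E
python3 ia.py pics/s6.png pics/s7.png
sed -i 's/return V\[:,8\]-/return V[:,7:10]@Y-/' fit3.py; python3 fit3.py|head -2
```

```text
t55.20 tilt 20.6 posang 21.4 rad 44.9 ry -0.0 yz [0.03  1.    0.002] F [1.9 1.4 4.4] M [ 0.195 -0.85  -0.041] tau 0.544 w 14.9 pos [0.5794 0.0744 0.1618]
[-0.18  0.73 -0.01  1.46 -0.07  1.3   1.39]
pics/s6.png (np.float64(29.406887028821043), np.float64(0.06063794313194691), np.float64(209.0))
pics/s7.png (np.float64(65.77407510324237), np.float64(0.061280700300592114), np.float64(208.0))
d e c k m0 D s c [ 0.1986  0.0035 -1.0226 -0.0053 -0.0175  0.3081 -0.2144  0.0436] sd [0.0054 0.0019 0.0294 0.0388 0.0359 0.0167 0.0272 0.0273]
heavy angle at tilt0: 168.5 +- 7.1 deg, A 0.219 cost 36.9
```

```bash
cat > fit5.py <<'E'
import re
s=open("fit3.py").read()
# grip groups by log index
s=s.replace("mv=[l for i,l in","mi=[i for i,l in enumerate(L) if l[0][0] in'pn' and l[0]!='pre' and i!=3]; mv=[l for i,l in")
s=s.replace('off=np.radians([float(l[0][1:] or 0) for l in mv])','''nom=np.array([float(l[0][1:] or 0) for l in mv])
G=[];g=0;regr={"air","s"}
for i,l in enumerate(L):
    if i>0 and l[0]=="air" : g+=1
    if i in EXTRA: g+=1
    G.append(g)
gi=np.array([G[i] for i in mi]); last=np.array([n in(10.1,) or l[0]=="p0" for n,l in zip(nom,mv)]); nom=np.where(nom==10.1,0,nom)
ng=gi.max()+1; off=None''')
s=s.replace("off)","OFF(p))").replace("p[6:,6:]","p[6:,6:]")
open("/tmp/x.py","w").write(s)
E
awk '{print NR-1,$1,$2}' log.txt | awk '{k=$2; if(k!=last)printf "\n%s %s:",$1,k; printf " %s",$3; last=k}'; echo
```

```text
0 base: -18.04
1 pre: -18.05
2 grip: -18.02
3 p: -5.84 6.18 18.21 30.26 42.31
8 n: 29.96 17.90 5.88 -6.14
12 s: -5.92 -5.91
14 air: -6.02
15 s: -6.01
16 n: -16.15
17 p: -7.93 0.09 8.11 16.13 24.16 32.18
23 air: 31.97
24 n: 23.88 15.87 7.85 -0.16 -8.21
29 p: 4.36 16.40 28.44 40.49
33 air: -16.14
34 s: -16.05
35 p56: 4.32 16.40 28.49 40.61
39 air: 39.94
40 n56: 31.92 27.91 23.91 19.91 15.90 11.90 7.89 3.89 -0.11 -4.12 -8.12 -12.12 -16.12
53 air: 39.92
54 n0: 31.88 27.87 23.87 19.87 15.86 11.86 7.86 3.86 -0.14 -4.14 -8.15 -12.14 -16.15
67 air: 39.91
68 n-56: 31.81 27.81 23.81 19.81 15.81 11.81 7.81 3.81 -0.19 -4.19 -8.19 -12.19
80 p-56: -4.02 -0.02 3.97 7.98 11.98 15.98 19.98 23.97 27.97 31.98 35.97 39.97
92 air: -16.03
93 p0: -7.93 -3.92 0.08 4.08 8.09 12.09 16.10 20.10 24.10 28.11
103 s: 10.53
104 n10.1: 4.41 0.41 -3.60 -7.61 -11.61 -15.62
110 p10.1: -7.44 -3.43 0.58 4.58 8.58 12.58 16.59 20.60
```

```bash
cat > fit5.py <<'E'
import numpy as np
from scipy.optimize import least_squares
L=[l.split() for l in open("log.txt")]
Y=np.array([.030,.9995,0]); X=np.array([.9995,-.03,0]); Z=np.array([0,0,1.]); HUB=np.array([.5631,.0748,.1201])
nm={"p10.1":0,"n10.1":0,"p":0,"n":0}
air=[l for l in L if l[0] in("base","pre","air")]; mi=[i for i,l in enumerate(L) if l[0][0] in"pn" and l[0]!="pre" and i!=3]
arr=lambda S: np.array([[float(v) for v in l[1:]] for l in S])
A=arr(air); V=arr([L[i] for i in mi]); sg=np.array([1 if L[i][0][0]=="p" else -1 for i in mi])
nom=np.array([nm[L[i][0]] if L[i][0] in nm else float(L[i][0][1:]) for i in mi])
gi=np.searchsorted([14,23,29,33,39,53,67,92],mi,side="right")
a=np.radians(V[:,0])
def wr(V,p):
    d,e,c,k,m0=p[:5]; a=np.radians(V[:,0]); u=np.sin(a)[:,None]*X+np.cos(a)[:,None]*Z; w=np.cos(a)[:,None]*X-np.sin(a)[:,None]*Z
    return V[:,7:10]@Y-(c*np.sin(a)+k*np.cos(a)+m0), d*u+e*w
def tool(p):
    Mb,s=wr(V,p); return -(Mb+np.cross(V[:,10:13]-HUB+s,V[:,4:7])@Y)
sh=lambda p: np.r_[0,p[8:15],10.2]
def model(p):
    o=a+np.radians(nom+sh(p)[gi]); return p[5]*sg-(p[6]*np.sin(o)+p[7]*np.cos(o))
def run(sel,es=.005,verb=0):
    def res(p):
        Mb,s=wr(A,p)
        return np.r_[((tool(p)-model(p))/.13)[sel],p[1]/es,p[3]/.01,p[4]/.03,(p[5]-.32)/.015,(np.hypot(p[6],p[7])-.24)/.04,(p[0]-.2)/.02,Mb/.03,np.diff(sh(p))/3]
    q=least_squares(res,np.r_[.2,0,-1,0,0,.32,-.24,.04,np.full(7,5.)]); p=q.x; C=np.linalg.inv(q.jac.T@q.jac); A_=np.hypot(p[6],p[7]); g=np.array([-p[7],p[6]])/A_**2
    b=np.degrees(np.arctan2(p[7],p[6]))%360
    print("b %.1f +- %.1f A %.3f cost %.1f | bottom at index %.1f"%(b,np.degrees(np.sqrt(g@C[6:8,6:8]@g)),A_,q.cost,34.8+180-b),p.round(3))
one=np.ones(len(a),bool)
run(one); run(one,.0005); run(one,.02)
print("g0+g8"); run((gi==0)|(gi==8)); print("g8");run(gi==8); print("not g8"); run(gi<8); print("g0-3");run(gi<4)
print("shifted");run((gi>3)&(gi<8))
E
python3 fit5.py
```

```text
b 163.3 +- 5.2 A 0.221 cost 50.5 | bottom at index 51.5 [ 1.990e-01  4.000e-03 -1.027e+00 -1.000e-03 -1.900e-02  3.070e-01
 -2.120e-01  6.300e-02  1.041e+00  2.112e+00  3.886e+00  5.527e+00
  7.405e+00  8.880e+00  9.785e+00]
b 162.9 +- 4.8 A 0.239 cost 53.2 | bottom at index 51.9 [ 2.020e-01  0.000e+00 -1.029e+00 -1.000e-03 -1.900e-02  3.130e-01
 -2.280e-01  7.000e-02  1.198e+00  2.332e+00  4.527e+00  6.161e+00
  7.881e+00  9.333e+00  9.911e+00]
b 163.4 +- 5.2 A 0.219 cost 50.3 | bottom at index 51.4 [ 1.980e-01  4.000e-03 -1.027e+00 -1.000e-03 -1.900e-02  3.070e-01
 -2.100e-01  6.300e-02  1.027e+00  2.092e+00  3.829e+00  5.470e+00
  7.362e+00  8.839e+00  9.773e+00]
g0+g8
b 158.9 +- 6.8 A 0.233 cost 19.5 | bottom at index 55.9 [ 2.010e-01  3.000e-03 -1.025e+00 -1.000e-03 -1.900e-02  3.190e-01
 -2.170e-01  8.400e-02  1.275e+00  2.550e+00  3.825e+00  5.100e+00
  6.375e+00  7.650e+00  8.925e+00]
g8
b 155.6 +- 9.9 A 0.236 cost 17.3 | bottom at index 59.2 [ 1.940e-01  0.000e+00 -1.026e+00 -1.000e-03 -1.900e-02  3.180e-01
 -2.150e-01  9.700e-02  1.275e+00  2.550e+00  3.825e+00  5.100e+00
  6.375e+00  7.650e+00  8.925e+00]
not g8
b 163.7 +- 6.3 A 0.224 cost 37.5 | bottom at index 51.1 [ 2.010e-01  3.000e-03 -1.027e+00 -1.000e-03 -1.900e-02  3.090e-01
 -2.150e-01  6.300e-02  1.036e+00  2.077e+00  3.880e+00  5.440e+00
  7.206e+00  8.626e+00  9.639e+00]
g0-3
b 154.8 +- 8.4 A 0.236 cost 11.5 | bottom at index 60.0 [ 2.000e-01  5.000e-03 -1.026e+00 -1.000e-03 -1.900e-02  3.220e-01
 -2.130e-01  1.000e-01  1.595e+00  2.873e+00  4.263e+00  5.450e+00
  6.638e+00  7.825e+00  9.013e+00]
shifted
b 170.7 +- 8.5 A 0.234 cost 29.4 | bottom at index 44.1 [ 1.990e-01  1.000e-03 -1.024e+00 -1.000e-03 -1.800e-02  3.070e-01
 -2.310e-01  3.800e-02  1.283e+00  2.567e+00  3.850e+00  5.133e+00
  6.558e+00  7.900e+00  8.917e+00]
```

Request:
play_rows(deltas=[[1.46,-0.05,-0.58,0.06,2,0,10],[1.44,-0.05,-0.63,0.06,2,0,10],[1.42,-0.05,-0.68,0.06,2,0,10]])

```text
clock: 55.62
position: [0.5836, 0.0742, 0.1599]
tool_rot: [3.138, 1.107, 3.108]
force: [2.4, 1.7, 3.8]
grip_width: 0.0151
```

```bash
python3 rd.py p10.1 >/dev/null
```

Request:
play_rows(deltas=[[1.39,-0.05,-0.73,0.06,2,0,10],[1.37,-0.05,-0.78,0.06,2,0,10],[1.34,-0.05,-0.82,0.06,2,0,10]])

```text
clock: 56.0
position: [0.5877, 0.0741, 0.1575]
tool_rot: [3.138, 1.002, 3.109]
force: [3.2, 2.2, 4.5]
grip_width: 0.0154
```

```bash
python3 rd.py p10.1 >/dev/null
```

Request:
play_rows(deltas=[[-1.34,0.05,0.82,-0.06,-2,0,10],[-1.37,0.05,0.78,-0.06,-2,0,10],[-1.39,0.05,0.73,-0.06,-2,0,10]])

```text
clock: 56.38
position: [0.5839, 0.0741, 0.1598]
tool_rot: [3.138, 1.11, 3.108]
force: [6.2, 1.0, 1.6]
grip_width: 0.0152
```

```bash
python3 rd.py n10.1
```

```text
t56.38 tilt 26.4 posang 27.7 rad 45.0 ry -0.2 yz [0.03  1.    0.002] F [6.2 1.  1.6] M [ 0.162 -1.435  0.052] tau 0.842 w 15.2 pos [0.5839 0.0741 0.1598]
[-0.17  0.8  -0.01  1.36 -0.09  1.43  1.39]
```

Request:
play_rows(deltas=[[-1.42,0.05,0.68,-0.06,-2,0,10],[-1.44,0.05,0.63,-0.06,-2,0,10]])

```text
clock: 56.62
position: [0.581, 0.0742, 0.1612]
tool_rot: [3.137, 1.179, 3.108]
force: [5.9, 0.5, 1.4]
grip_width: 0.0149
```

```bash
python3 rd.py n10.1 >/dev/null
```

Request:
play_rows(deltas=[[-1.46,0.05,0.58,-0.06,-2,0,10],[-1.48,0.05,0.53,-0.06,-2,0,10]])

```text
clock: 56.88
position: [0.5782, 0.0742, 0.1623]
tool_rot: [3.137, 1.249, 3.108]
force: [5.4, 1.0, 1.4]
grip_width: 0.0149
```

```bash
python3 rd.py n10.1 >/dev/null
```

Request:
play_rows(deltas=[[-1.5,0.05,0.47,-0.06,-2,0,10]])

```text
clock: 57.0
position: [0.5766, 0.0743, 0.1628]
tool_rot: [3.137, 1.284, 3.107]
force: [6.7, 0.6, 1.5]
grip_width: 0.0147
```

```bash
python3 rd.py n10.1 >/dev/null
```

Request:
play_rows(deltas=[[-1.51,0.05,0.42,-0.06,-2,0,10]])

```text
clock: 57.12
position: [0.5752, 0.0743, 0.1633]
tool_rot: [3.136, 1.319, 3.107]
force: [5.2, -0.2, 1.8]
grip_width: 0.0151
```

```bash
python3 rd.py n10.1 >/dev/null
```

Request:
play_rows(deltas=[[-1.53,0.05,0.37,-0.06,-2,0,10]])

```text
clock: 57.25
position: [0.5736, 0.0744, 0.1637]
tool_rot: [3.136, 1.354, 3.106]
force: [5.7, 0.4, 2.3]
grip_width: 0.0149
```

```bash
python3 rd.py n10.1 >/dev/null
```

Request:
play_rows(deltas=[[-1.54,0.05,0.32,-0.06,-2,0,10]])

```text
clock: 57.38
position: [0.5722, 0.0744, 0.164]
tool_rot: [3.135, 1.389, 3.106]
force: [5.6, -0.3, 1.4]
grip_width: 0.0153
```

```bash
python3 rd.py n10.1 >/dev/null
```

Request:
play_rows(deltas=[[-1.55,0.05,0.26,-0.06,-2,0,10]])

```text
clock: 57.5
position: [0.5706, 0.0744, 0.1643]
tool_rot: [3.134, 1.424, 3.104]
force: [4.1, -1.1, 2.2]
grip_width: 0.0149
```

```bash
python3 rd.py n10.1 >/dev/null
```

Request:
play_rows(deltas=[[-1.56,0.05,0.21,-0.06,-2,0,10]])

```text
clock: 57.62
position: [0.569, 0.0745, 0.1645]
tool_rot: [3.133, 1.459, 3.103]
force: [5.0, -0.4, 1.9]
grip_width: 0.015
```

```bash
python3 rd.py n10.1 >/dev/null
```

Request:
play_rows(deltas=[[-1.56,0.05,0.15,-0.06,-2,0,10]])

```text
clock: 57.75
position: [0.5675, 0.0745, 0.1647]
tool_rot: [3.129, 1.494, 3.099]
force: [4.8, -1.1, 1.2]
grip_width: 0.015
```

```bash
python3 rd.py n10.1 >/dev/null
```

Request:
play_rows(deltas=[[-1.57,0.05,0.1,-0.06,-2,0,10]])

```text
clock: 57.88
position: [0.566, 0.0746, 0.1648]
tool_rot: [3.12, 1.529, 3.09]
force: [5.6, 0.3, 1.9]
grip_width: 0.015
```

```bash
python3 rd.py n10.1 >/dev/null
```

Request:
play_rows(deltas=[[-1.57,0.05,0.04,-0.06,-2,0,10]])

```text
clock: 58.0
position: [0.5644, 0.0746, 0.1649]
tool_rot: [3.026, 1.564, 2.997]
force: [4.5, -1.0, 2.2]
grip_width: 0.0151
```

```bash
python3 rd.py n10.1 >/dev/null
```

Request:
play_rows(deltas=[[-1.57,0.05,-0.01,-0.06,-2,0,10]])

```text
clock: 58.12
position: [0.5629, 0.0747, 0.1649]
tool_rot: [0.028, 1.543, -0.002]
force: [5.3, -0.4, 2.8]
grip_width: 0.0147
```

```bash
python3 rd.py n10.1 >/dev/null
```

Request:
play_rows(deltas=[[-1.57,0.05,-0.07,-0.06,-2,0,10]])

```text
clock: 58.25
position: [0.5613, 0.0747, 0.1649]
tool_rot: [0.011, 1.508, -0.019]
force: [4.5, -0.3, 3.5]
grip_width: 0.0149
```

```bash
python3 rd.py n10.1; python3 fit5.py | grep -A0 -E "^b|g|^s" | cut -c1-75
```

```text
t58.25 tilt -3.6 posang -2.2 rad 44.9 ry -0.2 yz [0.03  1.    0.001] F [ 4.5 -0.3  3.5] M [-0.102 -0.766  0.106] tau 0.613 w 14.9 pos [0.5613 0.0747 0.1649]
[-0.26  0.48  0.02  1.88  0.01  0.72  1.29]
b 165.5 +- 4.8 A 0.226 cost 57.4 | bottom at index 49.3 [ 1.990e-01  3.000e
--
b 164.2 +- 4.5 A 0.240 cost 59.7 | bottom at index 50.6 [ 2.020e-01  0.000e
--
b 165.6 +- 4.9 A 0.225 cost 57.2 | bottom at index 49.2 [ 1.990e-01  3.000e
--
g0+g8
b 163.0 +- 6.1 A 0.240 cost 26.6 | bottom at index 51.8 [ 2.030e-01  2.000e
--
g8
b 164.7 +- 8.2 A 0.245 cost 25.0 | bottom at index 50.1 [ 1.990e-01  2.000e
--
not g8
b 163.7 +- 6.3 A 0.224 cost 37.5 | bottom at index 51.1 [ 2.010e-01  3.000e
--
g0-3
b 154.8 +- 8.4 A 0.236 cost 11.5 | bottom at index 60.0 [ 2.000e-01  5.000e
--
shifted
b 170.7 +- 8.5 A 0.234 cost 29.4 | bottom at index 44.1 [ 1.990e-01  1.000e
```

Request:
play_rows(deltas=[[1.73,-0.05,0.07,0.07,2.2,0,10],[1.73,-0.05,0,0.07,2.2,0,10],[1.73,-0.05,-0.06,0.07,2.2,0,10],[1.72,-0.05,-0.13,0.07,2.2,0,10],[0,1,0,0,0,0,10],[0,1,0,0,0,0,10],[0,0,0,0,0,0,10],[0,0,0,0,0,0,10]], grip_force=50)

```text
clock: 59.25
position: [0.568, 0.0748, 0.1646]
tool_rot: [-3.133, 1.478, 3.12]
force: [2.5, -9.8, 7.6]
grip_width: 0.0153
```

```bash
python3 rd.py s; python3 -c "
from h import *
cv2.imwrite('pics/s8.png',vision.grab_frame('scene')[:,:,::-1]); cv2.imwrite('pics/t8.png',vision.grab_frame('top')[:,:,::-1])"; python3 ia.py pics/s8.png
```

```text
t59.25 tilt 5.3 posang 6.3 rad 44.9 ry 0.1 yz [ 0.031  1.    -0.001] F [ 2.5 -9.8  7.6] M [-1.813 -0.331  0.429] tau 0.223 w 15.3 pos [0.568  0.0748 0.1646]
[-0.22  0.56  0.    1.73 -0.03  0.94  1.34]
pics/s8.png (np.float64(50.050971203681186), np.float64(0.06129889734811853), np.float64(236.0))
```

View pics/s8.png

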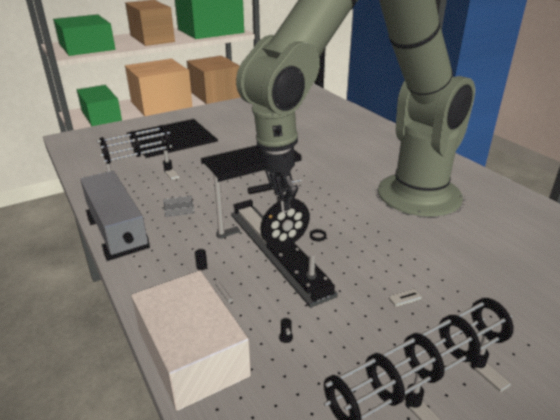

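The view shows the carriage fully out with its post at (313,265), the wheel gripped at its top at (287,222), and the bystanders where they were. The index reads 50.1° against a target of about 50.5°. I'm handing in.

```bash
python3 -c "
from workcell import workorder; print(workorder.job_done())"
```

```text
the job is handed in; nothing more can be done
None
```

I drew the carriage out to its end stop, found the heavy side by feel, and brought it to the bottom, to within about 5°. I handed the job in at about 59 s with the gripper still holding the wheel's rim.

- **Carriage:** I pulled it by the post until 3 mm more of command gave no motion and the force reached 27 N. At the end it was still against the stop: a 2 mm push outward through the wheel met about 10 N and it did not move.
- **Heavy side:** I turned the wheel both ways over several grips and fitted drag and imbalance to the forces. Drag came out at about 0.31 N m and imbalance at about 0.23 N m. The heavy side is at the bottom when the index screw stands about 50° (+x side), ±5°.
- **Final pose:** the last picture puts the index at 50.1°. The gripper was holding the rim at 50 N. The bystanders look unmoved by eye, but I did not measure them.

**What disagreed:**
- A picture check late on showed the wheel had shifted about 10° against the tool over the regrips. I took fresh sweeps in one grip, with the offset read from pictures, and refitted.
- The force readings were noisy, so subsets of the data put the bottom anywhere from 44° to 60°. That makes the angle the least certain part of the result.
- In one early sweep the measured force reached about 43 N because of grip misalignment. That was at the fingers and well under the 120 N wrist limit.

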